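# Secure the sample bottles in the field carrier

### The job

Get the sample-bottle carrier ready for the road: pull out the headed pin that locks its hold-down bail, park it in the free hole of the tool block, swing the bail back and stand every tipped sample bottle, in the lane or on the bench beside it, upright on its base in the lane along with the one already standing. Then swing the bail fully shut over the caps and push the pin back down through fork and lug until its head sits on the fork, leaving the other things on the bench alone.

Things in the scene. Friction and masses are not known exactly. Their poses are not given: they have to be found in the camera images.
- carrier: fixed bottle carrier. Origin under the lane's centre on the bench; y along the lane, x across it, away from the robot. Plate 12 mm thick, x -88 to 100, y -240 to 240 mm. Lane on it between lips 7 mm high: clear x -34 to 34, y -215 to 215 mm; bottle bases stand 12 mm above the origin. 8 mm guard rails at x -78 and 78, z 80, y -210 to 210 mm. Fork web at y 289 to 297 mm.
- bail (a joint): angle (rad) of the hold-down bail: two arms outside the lane's ends and a round cross bar. Hinge along carrier y at x 75, z 26 mm, behind the lane. 0 = shut (hard stop), as at the start; larger = up and back, away from the robot (limit 1.05). The hinge is stiff (0.4 N m): the bail stays where it is left; moving it at the bar takes 3 to 5 N.
- bail_bar (a point): middle of the bail's round cross bar (16 mm diameter, 440 mm long along carrier y, rubber sleeves 19 mm at y 90 and 150 mm either side). It swings on a radius of 154 mm about the hinge. Shut, it is above the lane's centre line at z 161 mm, 6 mm clear of the caps of standing bottles.
- lug_hole (a point): top of the hole in the bail's lug, an 8 mm thick plate with a 16 mm hole, on the bail's arm at the carrier's +y end. With the bail shut it lies inside the fork and its hole is in line with the fork's holes (109 mm above the bench).
- fork_seat (a point): centre of the fork's upper hole, on the top face of the upper fork plate, 121 mm above the bench: the underside of the pin's head rests here when it is home. Two fixed horizontal plates, 8 mm thick, 16 mm apart, each 44 mm (x) by 56 mm (y), with 16 mm holes. Axes as the carrier's.
- pin: headed steel pin, at the start home in fork and lug, locking the bail. Origin on its axis at the underside of the head, z up towards the grip. Below: 12 mm shaft, 46 mm long, its last 8 mm tapering to 6 mm. Above: head disc 32 mm diameter, 6 mm thick, and on it a round black grip, 20 mm diameter, 32 mm high. 90 g.
- block: fixed white tool block, 130 x 60 x 60 mm, with two holes 16 mm wide and 52 mm deep at x -32 mm (free) and x 32 mm (thermometer). Origin at the centre of its underside.
- park_hole (a point): mouth of the block's free hole, on its axis at the block's top face, 60 mm above the bench; the pin parked there rests its head on the block.
- bottle_s: square sample bottle, 135 mm tall: body 56 x 56 x 100 mm, sloping shoulder, round screw cap 38 mm diameter, 22 mm high, at the top; 180 to 340 g. Origin at the centre of its base, z towards the cap, x and y square to the sides. This one stands upright in the lane near its +y end from the start.
- bottle_a: square sample bottle, 135 mm tall: body 56 x 56 x 100 mm, sloping shoulder, round screw cap 38 mm diameter, 22 mm high, at the top; 180 to 340 g. Origin at the centre of its base, z towards the cap, x and y square to the sides. Lies tipped in the lane, next to the standing bottle, its cap away from it (to carrier -y). May be absent (None from the start).
- bottle_b: square sample bottle, 135 mm tall: body 56 x 56 x 100 mm, sloping shoulder, round screw cap 38 mm diameter, 22 mm high, at the top; 180 to 340 g. Origin at the centre of its base, z towards the cap, x and y square to the sides. Lies tipped in the lane beyond bottle_a's place, its cap to carrier -y. May be absent (None from the start).
- bottle_c: square sample bottle, 135 mm tall: body 56 x 56 x 100 mm, sloping shoulder, round screw cap 38 mm diameter, 22 mm high, at the top; 180 to 340 g. Origin at the centre of its base, z towards the cap, x and y square to the sides. Lies on the bench to the robot's right of the carrier, cap roughly to -y. May be absent (None from the start).
- bottle_d: square sample bottle, 135 mm tall: body 56 x 56 x 100 mm, sloping shoulder, round screw cap 38 mm diameter, 22 mm high, at the top; 180 to 340 g. Origin at the centre of its base, z towards the cap, x and y square to the sides. Lies on the bench to the robot's right of the carrier, farther out than bottle_c's place, cap roughly to -y. May be absent (None from the start).
- wash_bottle: white wash bottle, round, 64 mm diameter, 200 mm tall with a bent blue spout. Origin at the centre of its underside. Leave it alone.
- flask: conical glass flask, 82 mm diameter, 118 mm tall. Origin at the centre of its underside. Leave it alone.
- thermometer: dial thermometer standing in the other hole of the tool block: thin 9 mm stem, upright round dial of 42 mm diameter above it. Origin on its axis at the top face of the block. Leave it alone.
- jar: small amber jar with a blue lid, 50 mm diameter, 49 mm tall. Origin at the centre of its underside. Leave it alone.
- vial_block: black vial block, 90 x 130 x 65 mm. Origin at the centre of its underside. Leave it alone.
Things that resemble listed ones, but are neither listed nor needed, are in the scene too. What is shaped like the bottle_d but red or turquoise is not meant.

How it is judged (in metres and radians):
On the way, in this order (a step that is already met when the one before it is completed fails the run):
1. the pin is out of the fork and parked in the tool block's free hole (distance between pin and park_hole below 0.006 m and angle between pin's own z axis and vertical below 0.15 rad), for 0.2 s.
2. every sample bottle stands upright in the lane, the bail swung open (angle between each of bottle_a, bottle_b, bottle_c, bottle_d, bottle_s's own z axis and vertical below 0.1 rad and x of bottle_a in the frame of carrier between -0.015 and 0.015 m and y of bottle_a in the frame of carrier between -0.2 and 0.2 m and z of bottle_a in the frame of carrier between 0.007 and 0.018 m and linear speed of each of bottle_a, bottle_b, bottle_c, bottle_d, bottle_s below 0.03 m/s and x of bottle_b in the frame of carrier between -0.015 and 0.015 m and y of bottle_b in the frame of carrier between -0.2 and 0.2 m and z of bottle_b in the frame of carrier between 0.007 and 0.018 m and x of bottle_c in the frame of carrier between -0.015 and 0.015 m and y of bottle_c in the frame of carrier between -0.2 and 0.2 m and z of bottle_c in the frame of carrier between 0.007 and 0.018 m and x of bottle_d in the frame of carrier between -0.015 and 0.015 m and y of bottle_d in the frame of carrier between -0.2 and 0.2 m and z of bottle_d in the frame of carrier between 0.007 and 0.018 m and x of bottle_s in the frame of carrier between -0.015 and 0.015 m and y of bottle_s in the frame of carrier between -0.2 and 0.2 m and z of bottle_s in the frame of carrier between 0.007 and 0.018 m and value of joint bail above 0.2 rad), for 0.2 s.
3. the bail is fully shut over the caps (value of joint bail below 0.03 rad), for 0.2 s.
4. the pin is home through fork and lug (z of pin in the frame of fork_seat between -0.004 and 0.004 m and horizontal distance between pin and fork_seat below 0.004 m and angle between pin's own z axis and vertical below 0.1 rad and value of joint bail below 0.03 rad), for 0.2 s.
At the end, for the whole second after the job is handed in: Every bottle stands at rest in the lane: within 0.1 rad of upright, base on the plate, within 15 mm of the centre line and 200 mm of its middle; the bail is below 0.03 rad; the pin stands through fork and lug within 0.1 rad, its origin within 4 mm of fork_seat in height and sideways (all of step 4 and angle between each of bottle_a, bottle_b, bottle_c, bottle_d, bottle_s's own z axis and vertical below 0.1 rad and x of bottle_a in the frame of carrier between -0.015 and 0.015 m and y of bottle_a in the frame of carrier between -0.2 and 0.2 m and z of bottle_a in the frame of carrier between 0.007 and 0.018 m and linear speed of each of bottle_a, bottle_b, bottle_c, bottle_d, bottle_s below 0.03 m/s and x of bottle_b in the frame of carrier between -0.015 and 0.015 m and y of bottle_b in the frame of carrier between -0.2 and 0.2 m and z of bottle_b in the frame of carrier between 0.007 and 0.018 m and x of bottle_c in the frame of carrier between -0.015 and 0.015 m and y of bottle_c in the frame of carrier between -0.2 and 0.2 m and z of bottle_c in the frame of carrier between 0.007 and 0.018 m and x of bottle_d in the frame of carrier between -0.015 and 0.015 m and y of bottle_d in the frame of carrier between -0.2 and 0.2 m and z of bottle_d in the frame of carrier between 0.007 and 0.018 m and x of bottle_s in the frame of carrier between -0.015 and 0.015 m and y of bottle_s in the frame of carrier between -0.2 and 0.2 m and z of bottle_s in the frame of carrier between 0.007 and 0.018 m); the robot touches nothing.
It fails at once if another thing on the bench (wash bottle, flask, thermometer, jar, vial block) is shifted more than 40 mm or knocked over (distance of any of wash_bottle, flask, thermometer, jar, vial_block from where it was at the start of the episode above 0.04 m or angle between any of wash_bottle, flask, thermometer, jar, vial_block's own z axis and vertical above 0.5 rad).
Of bottle_a, bottle_b, bottle_c, bottle_d only 2 to 4 are there at a start; the rules pass over those that are not, and their reading is None.
At some moment in a run one of bottle_a, bottle_b, bottle_c, bottle_d may be knocked a few centimetres aside while the robot is not near it.
It also fails if it takes over 210 s, if anything falls off the work surface, if the arm or the gripper's body presses on something with over 40 N, if the wrist force passes 120 N, or if a joint passes its speed limit or range.

### The arm

A 6-joint arm with a two-finger parallel gripper is mounted at the origin on the work surface. World frame = base frame: x ahead of the robot, y to its left, z up, the work surface at z = 0. Lengths are in mm, angles in rad, forces in N, time in s.
With the tool pointing down it reaches from about 250 to 775 mm from the base axis. Payload 8.9 kg.
Tool frame: the origin (TCP) lies where the fingers leave the gripper's body, on its centre line; the fingertips stand 73 mm ahead of it and the grasp point (between the pads) lies 54 mm ahead of it (bot.grasp_offset is the distance from the TCP to the grasp point, in mm); z points along the fingers, y is the line along which they close (so a half turn about z gives the same grasp; the last joint's range is limited). The gripper opens to 85 mm and grips with 20 to 120 N. Pads are 22 mm wide; open, the fingers measure 114 mm over their backs; the gripper's body (76 mm by 85 mm) begins 54 mm behind the grasp point. The pads swing forward as they close: fully open they stand 13 mm farther back than shut.
Start: joints at [1.005, 0.291, -0.153, 1.127, 0, 1.431], TCP at [217.323, 477.906, 303.905] pointing down, gripper open.
Joint ranges: [-2.52, 2.52], [-0.91, 1.74], [-1.3, 1.37], [-1.96, 2.02], [-1.52, 1.47], [-3.14, 3.14]. Speed limits (rad/s): [2.22, 2.22, 2.79, 3.14, 3.14, 3.14].

### API

Orientations are given as a unit quaternion [w, x, y, z].
In Python, from rig import bot gives the robot as it stands.
- The arm moves only by the tool drive_tool, never from a script. Its argument "commands" is a list of rows, each a list of 2 entries, a list of its own where there are three numbers: the shift along the tool's x, y, z scaled (see below), then the turn, a rotation vector about the tool's x, y, z scaled (see below). In form: [[[x, y, z], [rx, ry, rz]], ...]. A call has 1 to 5 rows; each row shifts and turns the commanded pose from where the row before left it, along the tool's axes as they then stand; what a row does not reach is not made up. The controller multiplies each number of a shift by 80 mm and each number of a turn by 2 pi rad. A row lasts 1/12 s, in which the tool goes at most 41.7 mm and 7.16 degrees, less where a joint would pass 70% of its speed; a pose out of reach is approached as far as the arm can. A call with a number of a shift or a turn outside -1 to 1 is refused whole. A call with a gripper value outside its range is refused whole. "hand" is the opening, from -1 (shut) to 1 (fully open), set as the call begins (left out, the last holds). The fingers move at their own pace and stop on an object; "newtons" is the grip in N (left out, the last holds). Time passes only in rows, so rows that do not move let the fingers close. It gives the time, the measured TCP pose, the force, the opening and the grip force at its end, in the units of the state.
- bot.sense(): the state, without advancing time (a new reading comes with each control period).
- bot.snapshot(name): name is "scene" or "side" or "wrist"; returns (picture, depth): 420x560x3 uint8, red, green, blue; 420x560 float32, mm along the optical axis (not along the pixel's ray), 0 where there is no reading.
- bot.calibration(name): a dict with "camera_matrix" (3x3 intrinsics, pixels), "position" and "orientation" of the camera in the world; the wrist camera has in their place "T_tool_cam" (4x4, takes a point from camera to tool coordinates, whose origin is the TCP and whose axes are the flange's). Camera axes: x right, y up, looking along -z (the intrinsics and any distortion apply to the point x, -y, -z); pixel columns grow to the right and rows downward; lengths in mm; the calibration is good to about 2 mm. A picture is of the moment at which its call begins: read the wrist's pose just before it. calibration takes no time and is no camera call.
- bot.finish_job(): hands the job in; it is judged then, once.
Trained networks look in the newest picture that a camera, given by its name, has taken for a name from the list of things; names that differ only in an ending like _2 or _b are one class to them, and where a whole thing is asked for, a point or a joint stands for the part that bears it (a point fixed in the world has none). Each returns a list of dicts, best first, with "conf" (0 to 1); they miss things now and then, are a little off and sometimes report something else, mostly with a low value. They report only what shows in the picture. A call takes as long as a camera call. They do not tell look-alikes from the thing itself.
- bot.silhouettes(camera, query): "mask" (420x560 bool, what is visible of it) and "xy" ([column, row] in pixels, amid what is visible of it).
The state is a dict: "time_s": time; "joints": joint angles; "joint_velocities": joint speeds; "tau": joint torques, N m; "eef_pos": TCP position; "orientation": TCP orientation; "contact_force": force on the tool from outside, world axes, zero at the start; "ft_torque": the same for the moment, N m; "opening": finger opening in mm; "grip_force": force on a finger pad.
Only numpy, scipy, OpenCV 4.12 (cv2) and the standard library are available. Lean on these libraries where they do the work, as an engineer would, in place of code of your own. Each camera call takes 0.05 s, during which the arm holds its last target. There are 200 camera calls.

## Working session

There is one attempt and no reset: what is moved stays moved. The work goes in short steps, Python scripts to look and compute and a tool call to move; the robot and the scene stay as the last step left them, time stands still between calls to the robot, and variables do not carry over. Pictures are saved under pics/ and viewed, at most 14 in all, crops included, and the job is handed in when it is done.

Besides the shell and the picture viewer there is one more tool, called as name([rows], argument=value, ...), one row to a line, values as JSON. drive_tool: Moves the arm, as the interface text tells. Its arguments: {"type":"object","properties":{"commands":{"type":"array"},"hand":{"type":"number"},"newtons":{"type":"number"}},"required":["commands"]}

```bash
ls; mkdir -p pics; cat > h.py <<'E'
import numpy as np, cv2
from scipy.spatial.transform import Rotation as R
from rig import bot
def rot(q): return R.from_quat([q[1],q[2],q[3],q[0]])
def campose(name,s=None):
    c=bot.calibration(name); K=np.array(c["camera_matrix"])
    if name=="wrist":
        s=s or bot.sense(); T=np.eye(4); T[:3,:3]=rot(s["orientation"]).as_matrix(); T[:3,3]=s["eef_pos"]
        T=T@np.array(c["T_tool_cam"])
    else:
        T=np.eye(4); T[:3,:3]=rot(c["orientation"]).as_matrix(); T[:3,3]=c["position"]
    return K,T,c
def shot(name):
    s=bot.sense(); im,d=bot.snapshot(name); K,T,c=campose(name,s); return im,d,K,T
def cloud(d,K,T):
    v,u=np.mgrid[:d.shape[0],:d.shape[1]]
    x=(u-K[0,2])/K[0,0]*d; y=(v-K[1,2])/K[1,1]*d
    P=np.stack([x,-y,-d],-1)@T[:3,:3].T+T[:3,3]; P[d<=0]=np.nan; return P
def proj(p,K,T):
    q=(np.asarray(p)-T[:3,3])@T[:3,:3]; return np.array([K[0,0]*q[0]/-q[2]+K[0,2], K[1,1]*-q[1]/-q[2]+K[1,2]])
def save(n,im): cv2.imwrite("pics/"+n+".png",cv2.cvtColor(im,cv2.COLOR_RGB2BGR))
E
python3 - <<'E'
from h import *
for n in ["scene","side","wrist"]:
    im,d,K,T=shot(n); save(n+"0",im); np.savez("/tmp/%s0.npz"%n,im=im,d=d,K=K,T=T)
    print(n,{k:v for k,v in bot.calibration(n).items() if 'camera_m' not in k},K.tolist())
a=cv2.imread("pics/scene0.png");b=cv2.imread("pics/side0.png");w=cv2.imread("pics/wrist0.png")
z=np.zeros_like(a)
cv2.imwrite("pics/all0.png",cv2.resize(np.vstack([np.hstack([a,b]),np.hstack([w,z])]),(800,600),interpolation=cv2.INTER_AREA))
for n in ["scene","side"]:
    for q in ["bottle_a","pin","block","carrier","bail","wash_bottle","flask","jar","vial_block","thermometer"]:
        try:
            r=bot.silhouettes(n,q); d=np.load("/tmp/%s0.npz"%n); P=cloud(d["d"],d["K"],d["T"])
            for o in r: print(n,q,round(o["conf"],2),np.round(o["xy"]),np.round(np.nanmedian(P[o["mask"]],0)),int(o["mask"].sum()),np.round(np.median(d["im"][o["mask"]],0)))
        except Exception as e: print(n,q,e)
print(bot.sense())
E
```

```text
pics
scene {'position': array([921.13823192, 611.21861835, 982.42080406]), 'orientation': array([0.28217705, 0.09803658, 0.33584024, 0.89329518])} [[406.58888385524625, 0.0, 286.3774561774364], [0.0, 406.58888385524625, 203.89641262840266], [0.0, 0.0, 1.0]]
side {'position': array([  13.89808519, -831.82559064,  956.70473766]), 'orientation': array([ 0.88047916,  0.39296853, -0.10690334, -0.2427012 ])} [[392.09856895045493, 0.0, 283.8994965648077], [0.0, 392.09856895045493, 207.20536364754392], [0.0, 0.0, 1.0]]
wrist {'T_tool_cam': array([[ 1.53731006e-03,  9.54274072e-01,  2.98929141e-01,
         7.61999099e+01],
       [ 9.99998673e-01, -1.62819914e-03,  5.49969997e-05,
        -7.09091276e-01],
       [ 5.39198381e-04,  2.98928660e-01, -9.54275309e-01,
        -7.00337670e+01],
       [ 0.00000000e+00,  0.00000000e+00,  0.00000000e+00,
         1.00000000e+00]])} [[348.3109953805853, 0.0, 275.57682479184825], [0.0, 348.3109953805853, 202.81857105673467], [0.0, 0.0, 1.0]]
scene bottle_a 0.93 [304. 237.] [513.  92.  65.] 925 [136. 136. 135.]
scene bottle_a 0.91 [278. 121.] [ 245. -
[... 2328 characters left out ...]
ray([ 1.00472684e+00,  2.90681526e-01, -1.53360016e-01,  1.12670010e+00,
       -5.80783931e-06,  1.43148713e+00]), 'joint_velocities': array([ 8.66711444e-04,  9.89783091e-04, -3.28457618e-04, -4.34506038e-05,
       -8.52897971e-05, -9.73831789e-04]), 'tau': array([ 2.48297707e-03, -5.37039328e+01,  3.31635761e+01,  1.90323815e-03,
        1.19791489e-04,  3.39010825e-06]), 'eef_pos': array([217.32189899, 477.92767646, 303.92965692]), 'orientation': array([1.21692353e-05, 2.11764590e-01, 9.77320704e-01, 2.46546062e-05]), 'contact_force': array([0.5372457 , 0.2817339 , 0.81587551]), 'ft_torque': array([-0.01242753,  0.01026498,  0.03009143]), 'grip_force': 0.0, 'opening': 85.52788971136154}
```

View pics/scene0.png

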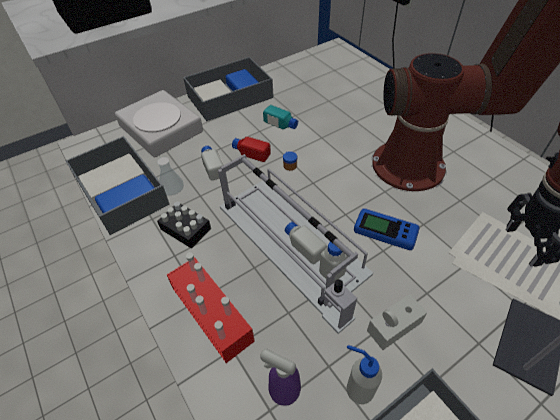

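View pics/side0.png

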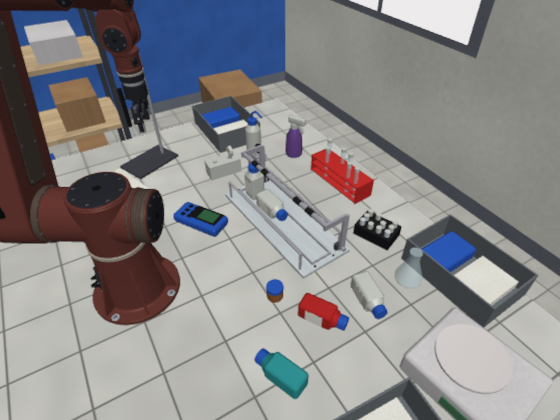

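```bash
python3 - <<'E'
from h import *
C={}
for n in ["scene","side"]:
    z=np.load("/tmp/%s0.npz"%n); C[n]=(z["im"],z["d"],z["K"],z["T"])
allP=[]
for n,(im,d,K,T) in C.items():
    P=cloud(d,K,T).reshape(-1,3); c=im.reshape(-1,3)
    ok=np.isfinite(P[:,0])&(P[:,0]>350)&(P[:,0]<750)&(P[:,1]>-300)&(P[:,1]<400); P=P[ok]
    bar=P[(P[:,2]>158)&(P[:,2]<176)]
    (vx,vy,x0,y0)=cv2.fitLine(bar[:,:2].astype(np.float32),cv2.DIST_HUBER,0,.01,.01).ravel()
    if vy<0: vx,vy=-vx,-vy
    r=(bar[:,:2]-[x0,y0])@np.array([-vy,vx]); b=bar[abs(r)<15]; s=(b[:,:2]-[x0,y0])@[vx,vy]
    yaw=np.arctan2(-vx,vy)
    e=np.percentile(s,[0.5,99.5]); m=e.mean()
    print(n,"bar",len(bar),len(b),"yaw",yaw,"ends",e,"mid",x0+vx*m,y0+vy*m,"z",np.percentile(b[:,2],[50,95]))
    # plate points
    Rm=np.array([[np.cos(yaw),-np.sin(yaw)],[np.sin(yaw),np.cos(yaw)]])
    o=np.array([x0+vx*m,y0+vy*m])
    L=(P[:,:2]-o)@Rm
    pl=(P[:,2]>7)&(P[:,2]<17)&(abs(L[:,0])<130)&(abs(L[:,1])<330)
    print(" plate x",np.percentile(L[pl,0],[1,3,50,97,99]),"y",np.percentile(L[pl,1],[1,3,50,97,99]),"z",np.median(P[pl,2]))
    top=(P[:,2]>112)&(P[:,2]<126)&(abs(L[:,0])<60)&(L[:,1]>215)&(L[:,1]<320)
    print(" fork top x",np.percentile(L[top,0],[2,50,98]),np.percentile(L[top,1],[2,50,98]),top.sum())
    g=(P[:,2]>145)&(P[:,2]<164)&(abs(L[:,0])<80)&(L[:,1]>230)&(L[:,1]<320)
    print(" pin grip",np.percentile(L[g],[5,50,95],0).round(1).tolist(),np.median(P[g],0),g.sum())
def crop(im,x0,x1,y0,y1,f): return cv2.resize(im[y0:y1,x0:x1],None,fx=f,fy=f,interpolation=cv2.INTER_CUBIC)
im=C["scene"][0]; a=crop(im,190,330,120,270,4); b=crop(im,290,430,240,390,4)
save("crop1",cv2.resize(np.hstack([a,b]),(800,428)))
E
```

```text
scene bar 1269 1002 yaw 0.08506521 ends [-257.10545194  205.5515793 ] mid 514.3042736251705 23.33884856761225 z [167.80583129 171.62594627]
 plate x [-86.34812025 -76.77603815  32.96704132  93.26626814  94.78418555] y [-235.67196309 -219.8235586   -13.93334324  265.11438684  295.05452071] z 11.936832889825155
 fork top x [45.94611234 52.181602   59.35743212] [251.02455611 278.24916584 296.35145893] 92
 pin grip [[-5.2, 230.5], [65.3, 231.9], [77.8, 262.0]] [558.19671858 260.13212791 156.94774382] 159
side bar 767 599 yaw 0.088010155 ends [-208.41145722  255.03836657] mid 504.53664254220695 21.585543924411258 z [166.76055777 170.93149682]
 plate x [-86.80068857 -84.93581927  -8.49859983  91.50750544  95.9936549 ] y [-237.78735761 -232.5678792   -79.47271888  202.33295949  225.91031572] z 11.1784502507237
 fork top x [53.29924053 55.81302164 59.28933028] [234.26479096 249.3434939  267.31486404] 15
 pin grip [[5.8, 231.0], [71.0, 251.2], [77.7, 261.6]] [553.30116328 277.74780281 159.25782193] 12
```

View pics/crop1.png

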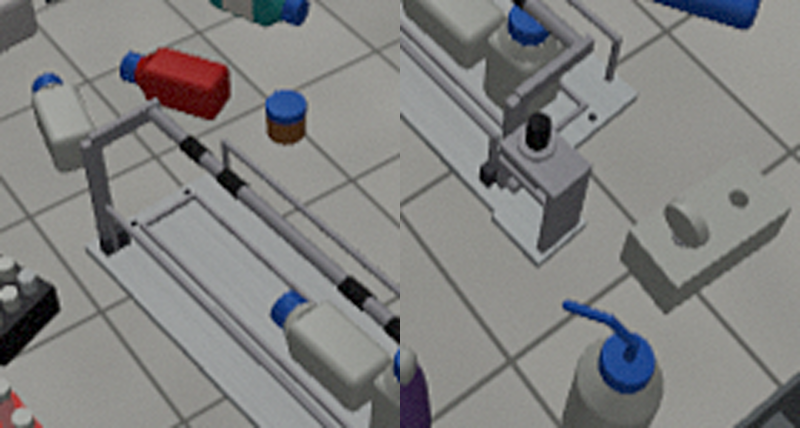

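```bash
cat >> h.py <<'E'
import json
def Rt(yaw,lean=0.,ax=None):
    """tool pointing down, tool y at world yaw; then leaned by rotating about world axis ax (3-vec) by lean"""
    y=np.array([np.cos(yaw),np.sin(yaw),0]); z=np.array([0,0,-1.]); M=np.stack([np.cross(y,z),y,z],1)
    r=R.from_matrix(M)
    return R.from_rotvec(np.asarray(ax)*lean)*r if ax is not None else r
def plan(p,r,start=None,vmax=40.,wmax=7.,pr=True):
    """rows from start (pos,rot) (default: measured) to TCP p, rot r (straight, slerp); prints 5-row calls"""
    if start is None: s=bot.sense(); start=(np.array(s["eef_pos"]),rot(s["orientation"]))
    p0,r0=start; p=np.asarray(p,float); rv=(r0.inv()*r).as_rotvec(); D=p-p0
    n=max(1,int(np.ceil(max(np.linalg.norm(D)/vmax,np.degrees(np.linalg.norm(rv))/wmax))))
    rows=[]
    for i in range(n):
        ri=r0*R.from_rotvec(rv*i/n); rows.append([np.round(ri.inv().apply(D/n)/80,3).tolist(),np.round(rv/n/2/np.pi,4).tolist()])
    if pr:
        for i in range(0,n,5): print(json.dumps(rows[i:i+5]).replace(" ",""))
    return (p,r)
E
python3 - <<'E'
from h import *
plan([505,335,300],Rt(.0865))
E
```

```text
[[[-0.446,-0.015,0.005],[0.0,-0.0,0.0187]],[[-0.445,0.037,0.005],[0.0,-0.0,0.0187]],[[-0.437,0.089,0.005],[0.0,-0.0,0.0187]],[[-0.424,0.14,0.005],[0.0,-0.0,0.0187]],[[-0.404,0.188,0.005],[0.0,-0.0,0.0187]]]
[[[-0.38,0.234,0.005],[0.0,-0.0,0.0187]],[[-0.35,0.277,0.005],[0.0,-0.0,0.0187]],[[-0.315,0.316,0.005],[0.0,-0.0,0.0187]],[[-0.275,0.351,0.005],[0.0,-0.0,0.0187]]]
```

drive_tool([
  [[-0.446,-0.015,0.005],[0,0,0.0187]],
  [[-0.445,0.037,0.005],[0,0,0.0187]],
  [[-0.437,0.089,0.005],[0,0,0.0187]],
  [[-0.424,0.14,0.005],[0,0,0.0187]],
  [[-0.404,0.188,0.005],[0,0,0.0187]],
])

```text
time_s: 1.57
eef_pos: [378.5, 397.6, 302.0]
orientation: [0.0, 0.488, 0.873, 0.0]
contact_force: [0.4, 0.7, 0.5]
opening: 85.3
grip_force: 0.0
```

drive_tool([
  [[-0.38,0.234,0.005],[0,0,0.0187]],
  [[-0.35,0.277,0.005],[0,0,0.0187]],
  [[-0.315,0.316,0.005],[0,0,0.0187]],
  [[-0.275,0.351,0.005],[0,0,0.0187]],
  [[0,0,0],[0,0,0]],
])

```text
time_s: 1.98
eef_pos: [510.0, 331.9, 299.6]
orientation: [0.001, 0.68, 0.733, 0.0]
contact_force: [-0.5, 0.4, 0.5]
opening: 85.7
grip_force: 0.0
```

drive_tool([
  [[0,0,0],[0,0,0]],
  [[0,0,0],[0,0,0]],
  [[0,0,0],[0,0,0]],
])

```text
time_s: 2.23
eef_pos: [504.1, 335.4, 300.3]
orientation: [-0.0, 0.675, 0.738, -0.0]
contact_force: [-0.0, 0.7, -0.1]
opening: 85.4
grip_force: 0.0
```

```bash
python3 - <<'E'
from h import *
s=bot.sense();print(s["eef_pos"],rot(s["orientation"]).as_matrix().round(3).tolist())
im,d,K,T=shot("wrist");save("w1",im);np.savez("/tmp/w1.npz",im=im,d=d,K=K,T=T)
P=cloud(d,K,T)
for q in ["pin","block","thermometer"]:
    for o in bot.silhouettes("wrist",q): print(q,round(o["conf"],2),np.round(o["xy"]),np.nanmedian(P[o["mask"]],0).round(1),o["mask"].sum())
E
```

```text
[504.14451843 335.38177333 300.34686085] [[-0.088, 0.996, -0.0], [0.996, 0.088, 0.0], [0.0, -0.0, -1.0]]
pin 0.88 [343. 279.] [557.9 287.6 142. ] 1697
block 0.71 [222. 104.] [452.1 398.4  60. ] 10100
thermometer 0.58 [272. 110.] [492.4 396.9 107.4] 1002
```

View pics/w1.png

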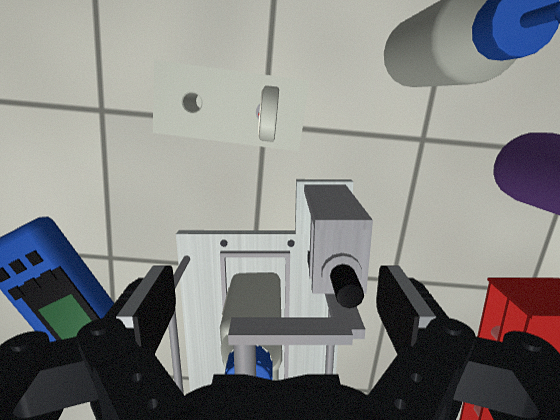

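```bash
cat >> h.py <<'E'
def ray(u,v,z,K,T):
    q=T[:3,:3]@np.array([(u-K[0,2])/K[0,0],-(v-K[1,2])/K[1,1],-1.]); t=(z-T[2,3])/q[2]; return T[:3,3]+t*q
E
python3 - <<'E'
from h import *
z=np.load("/tmp/w1.npz");im,d,K,T=[z[k] for k in ("im","d","K","T")]
P=cloud(d,K,T); g=im.mean(2)
# pin grip top
m=(P[...,2]>155)&(P[...,2]<164)&(abs(P[...,0]-555)<30)&(abs(P[...,1]-285)<30)&(g<60)
v,u=np.nonzero(m); (c,rad)=cv2.minEnclosingCircle(np.stack([u,v],1).astype(np.float32)); print("grip top",c,rad,np.nanmedian(P[m],0),ray(*c,159,K,T), m.sum())
h=(P[...,2]>122)&(P[...,2]<131)&(abs(P[...,0]-555)<40)&(abs(P[...,1]-285)<40); print("head", np.nanpercentile(P[h],[2,50,98],0).round(1).tolist())
b=(P[...,2]>54)&(P[...,2]<66)&(abs(P[...,1]-400)<60)
pts=P[b][:,:2].astype(np.float32); r=cv2.minAreaRect(pts); print("block",r,b.sum())
sub=g[85:120,175:210]; mm=(sub<125); n,l,st,ce=cv2.connectedComponentsWithStats(mm.astype(np.uint8)); print(st.tolist(),ce.tolist())
k=1+np.argmax(st[1:,4]); cx,cy=st[k,0]+st[k,2]/2+175,st[k,1]+st[k,3]/2+85; print("hole",cx,cy,ray(cx-.5,cy-.5,60,K,T))
f=(P[...,2]>117)&(P[...,2]<124.5)&(abs(P[...,0]-550)<50)&(abs(P[...,1]-290)<60); r=cv2.minAreaRect(P[f][:,:2].astype(np.float32));print("fork",r,f.sum())
E
```

```text
grip top (353.5, 304.0) 23.963613510131836 [559.98000866 283.17700875 158.82051169] [564.08668819 275.70307576 159.        ] 591
head [[541.1, 258.6, 122.0], [554.9, 289.9, 126.7], [576.5, 320.4, 130.2]]
block ((573.7493896484375, 408.010009765625), (107.46676635742188, 361.10699462890625), 85.29905700683594) 10590
[[0, 0, 35, 35, 987], [8, 8, 17, 20, 238]] [[17.386018237082066, 16.8774062816616], [15.399159663865547, 17.508403361344538]]
hole 191.5 103.0 [425.59398981 396.95505014  60.        ]
fork ((560.2181396484375, 288.6252136230469), (44.544281005859375, 72.94552612304688), 5.049163818359375) 2969
```

```bash
python3 - <<'E'
from h import *
z=np.load("/tmp/w1.npz");im,d,K,T=[z[k] for k in ("im","d","K","T")]
P=cloud(d,K,T); g=im.mean(2)
m=(P[...,2]>156.5)&(P[...,2]<162)&(abs(P[...,0]-558)<16)&(abs(P[...,1]-284)<16)
m=cv2.morphologyEx(m.astype(np.uint8),cv2.MORPH_OPEN,np.ones((5,5)))>0
print(m.sum(),np.nanpercentile(P[m],[1,50,99],0).round(1).tolist(),np.nanmean(P[m],0), cv2.minEnclosingCircle(P[m][:,:2].astype(np.float32)))
a=plan([560,283.5,260],Rt(.088)); a=plan([560,283.5,203],Rt(.088),a)
E
```

```text
556 [[551.5, 273.1, 156.7], [560.3, 282.6, 158.9], [569.3, 291.2, 160.2]] [560.29812027 282.58090844 158.82114532] ((560.2215576171875, 282.0255126953125), 10.07945442199707)
[[[-0.236,0.212,0.169],[0.0,-0.0,0.0]],[[-0.236,0.212,0.169],[0.0,-0.0,0.0]],[[-0.236,0.212,0.169],[0.0,-0.0,0.0]]]
[[[0.0,0.0,0.356],[0.0,0.0,0.0]],[[0.0,0.0,0.356],[0.0,0.0,0.0]]]
```

drive_tool([
  [[-0.241,0.213,0.167],[0,0,0]],
  [[-0.241,0.213,0.167],[0,0,0]],
  [[-0.241,0.213,0.167],[0,0,0]],
  [[0,0,0],[0,0,0]],
  [[0,0,0],[0,0,0]],
])

```text
time_s: 2.85
eef_pos: [560.8, 281.0, 259.4]
orientation: [-0.0, 0.676, 0.737, -0.001]
contact_force: [-0.4, -0.3, 0.2]
opening: 85.1
grip_force: 0.0
```

drive_tool([
  [[0,0,0.18],[0,0,0]],
  [[0,0,0.18],[0,0,0]],
  [[0,0,0.18],[0,0,0]],
  [[0,0,0.17],[0,0,0]],
  [[0,0,0],[0,0,0]],
])

```text
time_s: 3.27
eef_pos: [559.0, 282.4, 201.7]
orientation: [-0.001, 0.675, 0.738, -0.001]
contact_force: [-1.0, -0.4, -0.1]
opening: 85.6
grip_force: 0.0
```

drive_tool([
  [[0,0,0],[0,0,0]],
  [[0,0,0],[0,0,0]],
  [[0,0,0],[0,0,0]],
  [[0,0,0],[0,0,0]],
  [[0,0,0],[0,0,0]],
], hand=-1, newtons=50)

```text
time_s: 3.68
eef_pos: [561.2, 281.9, 204.2]
orientation: [0.0, 0.676, 0.737, 0.001]
contact_force: [0.4, -0.9, -1.0]
opening: 25.5
grip_force: 0.0
```

drive_tool([
  [[0,0,0],[0,0,0]],
  [[0,0,0],[0,0,0]],
  [[0,0,0],[0,0,0]],
  [[0,0,0],[0,0,0]],
])

```text
time_s: 4.02
eef_pos: [561.1, 281.8, 204.2]
orientation: [0.0, 0.676, 0.737, 0.0]
contact_force: [-1.5, -0.5, 5.7]
opening: 18.5
grip_force: 48.7
```

drive_tool([
  [[0,0,-0.1],[0,0,0]],
  [[0,0,-0.2],[0,0,0]],
  [[0,0,-0.25],[0,0,0]],
  [[0,0,-0.25],[0,0,0]],
  [[0,0,0],[0,0,0]],
])

```text
time_s: 4.43
eef_pos: [562.4, 282.2, 271.8]
orientation: [0.001, 0.676, 0.737, 0.003]
contact_force: [0.8, 0.5, -1.1]
opening: 18.5
grip_force: 48.9
```

```bash
python3 - <<'E'
from h import *
s=bot.sense();print(s["eef_pos"],s["opening"],s["grip_force"],s["contact_force"])
p0=np.array([560.3,282.4,0]);h=np.array([425.6,397])
# grasp y offset: pin - tcp at grasp
off=np.array([560.7,282.4])-np.array([561.1,281.8])
t=h-off
a=plan([*t,268],Rt(.088)); a=plan([*t,150],Rt(.088),a,vmax=24)
E
```

```text
[562.38096405 282.22077588 271.77863419] 18.520884755862642 48.86893272399902 [ 0.81862393  0.53006744 -1.08017019]
[[[0.314,-0.315,0.008],[0.0002,-0.0,-0.0]],[[0.314,-0.315,0.008],[0.0002,-0.0,-0.0]],[[0.314,-0.315,0.009],[0.0002,-0.0,-0.0]],[[0.314,-0.315,0.009],[0.0002,-0.0,-0.0]],[[0.314,-0.315,0.009],[0.0002,-0.0,-0.0]]]
[[[0.0,0.0,0.295],[0.0,0.0,0.0]],[[0.0,0.0,0.295],[0.0,0.0,0.0]],[[0.0,0.0,0.295],[0.0,0.0,0.0]],[[0.0,0.0,0.295],[0.0,0.0,0.0]],[[0.0,0.0,0.295],[0.0,0.0,0.0]]]
```

drive_tool([
  [[0.314,-0.31,0],[0,0,0]],
  [[0.314,-0.31,0],[0,0,0]],
  [[0.314,-0.31,0],[0,0,0]],
  [[0.314,-0.31,0],[0,0,0]],
  [[0.314,-0.31,0],[0,0,0]],
])

```text
time_s: 4.85
eef_pos: [425.1, 396.7, 267.1]
orientation: [-0.0, 0.676, 0.737, -0.0]
contact_force: [0.8, 1.3, -1.8]
opening: 18.4
grip_force: 49.0
```

drive_tool([
  [[0,0,0.3],[0,0,0]],
  [[0,0,0.3],[0,0,0]],
  [[0,0,0.3],[0,0,0]],
  [[0,0,0],[0,0,0]],
  [[0,0,0],[0,0,0]],
])

```text
time_s: 5.27
eef_pos: [425.8, 395.6, 194.7]
orientation: [-0.0, 0.676, 0.737, -0.001]
contact_force: [-0.0, 1.0, -0.3]
opening: 18.5
grip_force: 49.0
```

drive_tool([
  [[0,0,0],[0,0,0]],
  [[0,0,0],[0,0,0]],
])

```text
time_s: 5.43
eef_pos: [427.4, 396.5, 197.0]
orientation: [0.0, 0.676, 0.737, 0.001]
contact_force: [0.6, 0.6, -0.6]
opening: 18.5
grip_force: 49.0
```

```bash
python3 - <<'E'
from h import *
s=bot.sense();print(s["eef_pos"],s["opening"],s["grip_force"],s["contact_force"])
im,d,K,T=shot("wrist");P=cloud(d,K,T);np.savez("/tmp/w2.npz",im=im,d=d,K=K,T=T)
print(proj([425.6,397,60],K,T)); save("w2",cv2.resize(im[120:400,120:440],(800,700))[:600])
plan([426,396.4,196],Rt(.088))
E
```

```text
[427.42979458 396.5248677  197.01516185] 18.468532218497234 48.98419976234436 [ 0.56780435  0.59421509 -0.64505779]
[272.47733713 218.30963464]
[[[0.0,-0.017,0.012],[0.0003,-0.0002,-0.0003]]]
```

View pics/w2.png

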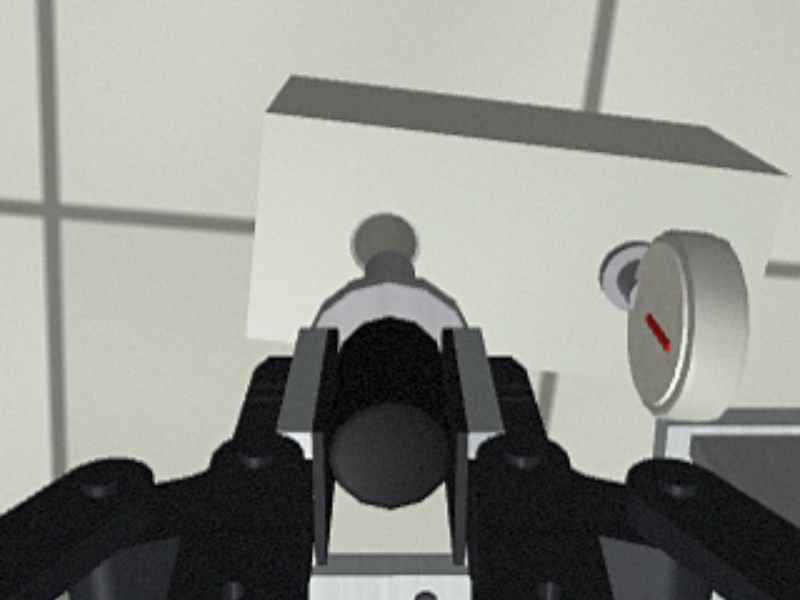

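drive_tool([
  [[0.003,-0.012,0],[0,0,0]],
  [[0,0,0.1],[0,0,0]],
  [[0,0,0.1],[0,0,0]],
  [[0,0,0.1],[0,0,0]],
  [[0,0,0.1],[0,0,0]],
])

```text
time_s: 5.9
eef_pos: [425.5, 396.3, 162.4]
orientation: [-0.0, 0.676, 0.737, -0.0]
contact_force: [0.6, 1.2, -1.1]
opening: 18.4
grip_force: 49.0
```

drive_tool([
  [[0,0,0.1],[0,0,0]],
  [[0,0,0.05],[0,0,0]],
  [[0,0,0.05],[0,0,0]],
  [[0,0,0.03],[0,0,0]],
  [[0,0,0],[0,0,0]],
])

```text
time_s: 6.32
eef_pos: [425.5, 396.3, 144.5]
orientation: [-0.0, 0.676, 0.737, -0.0]
contact_force: [1.2, 1.9, -1.8]
opening: 18.5
grip_force: 48.8
```

drive_tool([
  [[0,0,0.02],[0,0,0]],
  [[0,0,0.01],[0,0,0]],
  [[0,0,0],[0,0,0]],
])

```text
time_s: 6.57
eef_pos: [425.6, 396.3, 143.2]
orientation: [0.0, 0.676, 0.737, 0.0]
contact_force: [-0.2, -0.2, 3.3]
opening: 18.6
grip_force: 49.6
```

drive_tool([
  [[0,0,0],[0,0,0]],
  [[0,0,0],[0,0,0]],
  [[0,0,0],[0,0,0]],
  [[0,0,0],[0,0,0]],
], hand=0.0)

```text
time_s: 6.9
eef_pos: [425.5, 396.2, 142.6]
orientation: [0.0, 0.676, 0.737, -0.0]
contact_force: [1.1, -0.7, -0.3]
opening: 42.8
grip_force: 0.0
```

drive_tool([
  [[0,0,-0.1],[0,0,0]],
  [[0,0,-0.3],[0,0,0]],
  [[0,0,-0.5],[0,0,0]],
  [[0,0,-0.5],[0,0,0]],
  [[0,0,0],[0,0,0]],
])

```text
time_s: 7.32
eef_pos: [428.0, 398.1, 262.8]
orientation: [0.001, 0.676, 0.737, 0.005]
contact_force: [0.8, 0.9, 0.3]
opening: 42.5
grip_force: 0.0
```

drive_tool([
  [[0,0,0],[0,0,0]],
  [[0,0,0],[0,0,0]],
])

```text
time_s: 7.48
eef_pos: [425.5, 396.2, 254.9]
orientation: [0.0, 0.676, 0.737, 0.0]
contact_force: [-1.3, -0.2, -0.0]
opening: 42.8
grip_force: 0.0
```

```bash
python3 - <<'E'
from h import *
s=bot.sense();print(s["eef_pos"],s["opening"],s["contact_force"])
im,d,K,T=shot("wrist");P=cloud(d,K,T)
for o in bot.silhouettes("wrist","pin"):
    m=o["mask"];print(o["conf"],o["xy"],np.nanpercentile(P[m],[3,50,97],0).round(1).tolist())
m=(P[...,2]>90)&(abs(P[...,0]-426)<20)&(abs(P[...,1]-396)<20);print("top",np.nanpercentile(P[m],[3,50,97],0).round(1).tolist())
# carrier & bail: bar centre in world
y=.088;o=np.array([509,22]);X=np.array([np.cos(y),np.sin(y)]);Y=np.array([-np.sin(y),np.cos(y)])
print("pin in carrier",[(np.array([560.3,282.4])-o)@X,(np.array([560.3,282.4])-o)@Y])
E
```

```text
[425.45601046 396.17348769 254.86558543] 42.80579758808564 [-1.3105053  -0.21336119 -0.04550057]
0.56 [273.3, 198.1] [[412.0, 388.4, 63.6], [425.1, 401.1, 82.2], [438.8, 410.3, 98.8]]
top [[406.9, 397.8, 97.8], [428.6, 408.2, 263.6], [445.6, 414.9, 274.5]]
pin in carrier [np.float64(73.98713011667027), np.float64(254.8838060314913)]
```

```bash
python3 - <<'E'
from h import *
r=Rt(.088)
a=plan([471.8,-11.5,255],r);a=plan([471.8,-11.5,218],r,a);print()
a=plan([636,3,218],r,a,vmax=17)
E
```

```text
[[[-0.466,0.013,-0.001],[-0.0,0.0,-0.0]],[[-0.466,0.013,-0.001],[-0.0,0.0,-0.0]],[[-0.466,0.013,-0.001],[-0.0,0.0,-0.0]],[[-0.466,0.013,-0.001],[-0.0,0.0,-0.0]],[[-0.466,0.013,-0.001],[-0.0,0.0,-0.0]]]
[[[-0.466,0.013,-0.001],[-0.0,0.0,-0.0]],[[-0.466,0.013,-0.001],[-0.0,0.0,-0.0]],[[-0.466,0.013,-0.001],[-0.0,0.0,-0.0]],[[-0.466,0.013,-0.001],[-0.0,0.0,-0.0]],[[-0.466,0.012,-0.002],[-0.0,0.0,-0.0]]]
[[[-0.466,0.012,-0.002],[-0.0,0.0,-0.0]]]
[[[0.0,0.0,0.462],[0.0,0.0,0.0]]]

[[[0.0,0.206,0.0],[0.0,0.0,0.0]],[[0.0,0.206,0.0],[0.0,0.0,0.0]],[[0.0,0.206,0.0],[0.0,0.0,0.0]],[[0.0,0.206,0.0],[0.0,0.0,0.0]],[[0.0,0.206,0.0],[0.0,0.0,0.0]]]
[[[0.0,0.206,0.0],[0.0,0.0,0.0]],[[0.0,0.206,0.0],[0.0,0.0,0.0]],[[0.0,0.206,0.0],[0.0,0.0,0.0]],[[0.0,0.206,0.0],[0.0,0.0,0.0]],[[0.0,0.206,0.0],[0.0,0.0,0.0]]]
```

drive_tool([
  [[-0.466,0.013,0],[0,0,0]],
  [[-0.466,0.013,0],[0,0,0]],
  [[-0.466,0.013,0],[0,0,0]],
  [[-0.466,0.013,0],[0,0,0]],
  [[-0.466,0.013,0],[0,0,0]],
], hand=-1)

```text
time_s: 8.0
eef_pos: [445.9, 209.3, 253.4]
orientation: [-0.001, 0.676, 0.737, -0.001]
contact_force: [1.4, -0.4, -1.0]
opening: -0.0
grip_force: 0.0
```

drive_tool([
  [[-0.466,0.013,0],[0,0,0]],
  [[-0.466,0.013,0],[0,0,0]],
  [[-0.466,0.013,0],[0,0,0]],
  [[-0.466,0.013,0],[0,0,0]],
  [[-0.466,0.013,0],[0,0,0]],
])

```text
time_s: 8.42
eef_pos: [467.3, 24.0, 253.6]
orientation: [-0.001, 0.676, 0.737, -0.001]
contact_force: [0.8, 0.6, -0.5]
opening: 0.4
grip_force: 0.0
```

drive_tool([
  [[-0.466,0.013,0],[0,0,0]],
  [[0,0,0.23],[0,0,0]],
  [[0,0,0.23],[0,0,0]],
  [[0,0,0],[0,0,0]],
  [[0,0,0],[0,0,0]],
])

```text
time_s: 8.83
eef_pos: [471.2, -11.1, 216.7]
orientation: [-0.002, 0.676, 0.737, -0.001]
contact_force: [-0.7, -0.5, 0.4]
opening: 0.6
grip_force: 0.0
```

drive_tool([
  [[0,0.15,0],[0,0,0]],
  [[0,0.15,0],[0,0,0]],
  [[0,0.15,0],[0,0,0]],
  [[0,0.15,0],[0,0,0]],
  [[0,0.15,0],[0,0,0]],
])

```text
time_s: 9.25
eef_pos: [531.8, -5.3, 218.7]
orientation: [-0.001, 0.675, 0.737, -0.001]
contact_force: [-4.8, -1.0, 3.9]
opening: -0.1
grip_force: 2.6
```

Contact force as expected (≈5 N); continue.

drive_tool([
  [[0,0.18,0],[0,0,0]],
  [[0,0.18,0],[0,0,0]],
  [[0,0.18,0],[0,0,0]],
  [[0,0.18,0],[0,0,0]],
  [[0,0.18,0],[0,0,0]],
])

```text
time_s: 9.67
eef_pos: [603.8, 1.0, 218.4]
orientation: [-0.001, 0.675, 0.737, -0.001]
contact_force: [-2.5, -0.4, -1.9]
opening: 0.1
grip_force: 1.5
```

drive_tool([
  [[0,0.15,0],[0,0,0]],
  [[0,0.15,0],[0,0,0]],
  [[0,0.1,0],[0,0,0]],
  [[0,0,0],[0,0,0]],
])

```text
time_s: 10.0
eef_pos: [636.8, 3.8, 218.1]
orientation: [0.0, 0.675, 0.738, 0.0]
contact_force: [0.5, -0.1, -0.1]
opening: 0.1
grip_force: 0.0
```

drive_tool([
  [[0,-0.1,0],[0,0,0]],
  [[0,-0.2,-0.2],[0,0,0]],
  [[0,-0.4,-0.25],[0,0,0]],
  [[0,-0.4,-0.25],[0,0,0]],
  [[0,-0.4,-0.25],[0,0,0]],
], hand=1)

```text
time_s: 10.42
eef_pos: [514.4, -7.0, 294.9]
orientation: [-0.0, 0.675, 0.737, -0.0]
contact_force: [0.6, -1.1, 0.8]
opening: 60.7
grip_force: 0.0
```

drive_tool([
  [[0,0,-0.1],[0,0,0]],
  [[0,0,-0.1],[0,0,0]],
  [[0,0,0],[0,0,0]],
  [[0,0,0],[0,0,0]],
])

```text
time_s: 10.75
eef_pos: [517.0, -7.3, 310.0]
orientation: [0.0, 0.676, 0.737, 0.0]
contact_force: [0.4, -0.4, -0.0]
opening: 85.3
grip_force: 0.0
```

```bash
python3 - <<'E'
from h import *
s=bot.sense();print(s["eef_pos"],s["opening"],s["contact_force"])
im,d,K,T=shot("wrist");save("w3",im);np.savez("/tmp/w3.npz",im=im,d=d,K=K,T=T)
P=cloud(d,K,T)
for o in bot.silhouettes("wrist","bottle_a"): print(o["conf"],o["xy"],np.nanpercentile(P[o["mask"]],[3,50,97],0).round(1).tolist())
for n in ("scene",):
    im,d,K,T=shot(n);np.savez("/tmp/%s1.npz"%n,im=im,d=d,K=K,T=T);save(n+"1",im);P=cloud(d,K,T).reshape(-1,3)
    b=P[(P[:,2]>150)&(P[:,2]<185)&(abs(P[:,1]-20)<180)&(P[:,0]>560)&(P[:,0]<720)];
    print(n,len(b),np.percentile(b,[5,50,95],0).round(1).tolist() if len(b) else 0)
E
```

```text
[517.04002902  -7.30303515 310.04745499] 85.28328593577838 [ 0.41361835 -0.3617943  -0.04543238]
0.73 [265.9, 73.2] [[474.5, 13.9, 52.4], [501.7, 84.0, 67.2], [526.2, 135.1, 69.1]]
scene 819 [[642.6, -134.6, 161.4], [658.4, 45.5, 167.9], [676.8, 188.1, 171.3]]
```

View pics/w3.png

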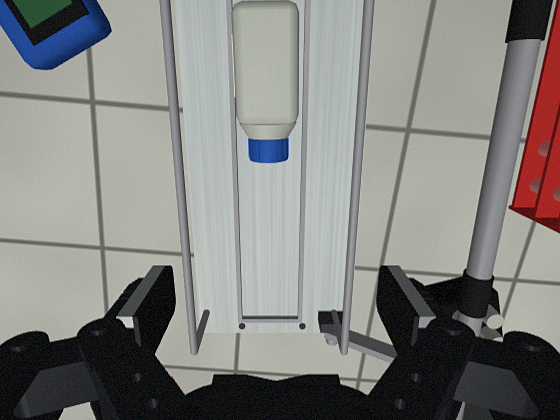

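```bash
python3 - <<'E'
from h import *
z=np.load("/tmp/w3.npz");im,d,K,T=[z[k] for k in ("im","d","K","T")]
P=cloud(d,K,T); hsv=cv2.cvtColor(im,cv2.COLOR_RGB2HSV)
F=np.isfinite(P[...,0])
v,u=np.mgrid[:420,:560]
ok=F&(v<330)
y=.088;o=np.array([509,22]);X=np.array([np.cos(y),np.sin(y)]);Y=np.array([-np.sin(y),np.cos(y)])
C=np.stack([(P[...,:2]-o)@X,(P[...,:2]-o)@Y,P[...,2]],-1)
for nm,lo,hi in (("railL",-100,-60),("railR",60,100)):
    m=ok&(C[...,2]>75)&(C[...,2]<92)&(C[...,0]>lo)&(C[...,0]<hi); c=C[m]
    f=cv2.fitLine(c[:,:2].astype(np.float32),cv2.DIST_HUBER,0,.01,.01).ravel(); print(nm,len(c),np.percentile(c,[2,50,98],0).round(1).tolist(),"dir",np.degrees(np.arctan2(f[0]*np.sign(f[1]),abs(f[1]))))
m=ok&(C[...,2]>8)&(C[...,2]<16)&(abs(C[...,0])<120); print("plate",np.percentile(C[m],[1,50,99],0).round(1).tolist())
m=ok&(C[...,2]>60)&(C[...,2]<74)&(abs(C[...,0])<50); c=C[m]; print("a top",cv2.minAreaRect(c[:,:2].astype(np.float32)),np.percentile(c,[2,50,98],0).round(1).tolist())
m=ok&(hsv[...,1]>150)&(abs(hsv[...,0].astype(int)-112)<12)&(abs(C[...,0])<60)&(C[...,2]>20); print("cap",np.percentile(C[m],[2,50,98],0).round(1).tolist(),m.sum())
g=im.mean(2); print(np.round(g[150:152,215:325].mean(0)).astype(int).tolist()); print("col",np.round(g[295:335,262:280].mean(1)).astype(int).tolist())
for n in ["scene1"]:
    z=np.load("/tmp/%s.npz"%n); P=cloud(z["d"],z["K"],z["T"]); C=np.stack([(P[...,:2]-o)@X,(P[...,:2]-o)@Y,P[...,2]],-1)
    m=(C[...,2]>140)&(C[...,2]<153)&(abs(C[...,0])<40)&(abs(C[...,1])<215); print("s cap",m.sum(),np.percentile(C[m],[5,50,95],0).round(1).tolist())
s=bot.sense(); print(s["joints"].round(2))
E
```

```text
railL 3122 [[-82.7, -172.0, 79.9], [-78.3, -2.9, 83.3], [-75.3, 109.6, 85.0]] dir 0.036142856
railR 3094 [[72.6, -172.1, 80.0], [75.7, -2.7, 83.2], [80.1, 109.7, 84.9]] dir 0.027550478
plate [[-88.0, -230.3, 10.2], [1.8, -44.9, 12.0], [87.1, 126.8, 13.9]]
a top ((-3.0226821899414062, 53.25543212890625), (56.15775680541992, 130.59925842285156), 1.1294435262680054) [[-29.1, 14.6, 60.7], [-2.6, 69.9, 67.4], [23.3, 114.9, 69.3]]
cap [[-45.1, -34.3, 44.0], [-1.5, -7.1, 57.3], [55.5, 4.8, 294.3]] 1043
[180, 180, 183, 187, 184, 183, 182, 182, 180, 180, 186, 189, 186, 186, 188, 193, 175, 143, 145, 146, 153, 86, 168, 182, 182, 183, 182, 180, 183, 188, 183, 186, 194, 145, 68, 69, 77, 72, 77, 78, 84, 84, 90, 89, 71, 90, 89, 92, 99, 96, 101, 99, 98, 99, 93, 93, 92, 93, 91, 87, 84, 85, 76, 76, 80, 74, 73, 70, 63, 79, 71, 56, 38, 123, 197, 193, 191, 186, 184, 182, 187, 187, 186, 189, 189, 197, 123, 143, 145, 145, 142, 148, 191, 189, 185, 187, 182, 179, 183, 184, 184, 184, 183, 186, 188, 186, 180, 180, 179, 178]
col [188, 188, 187, 188, 188, 187, 188, 187, 186, 187, 187, 187, 186, 187, 186, 186, 187, 186, 189, 195, 155, 86, 62, 59, 140, 155, 148, 161, 183, 187, 185, 185, 185, 185, 185, 185, 185, 183, 175, 173]
s cap 166 [[-12.9, 155.0, 142.6], [2.4, 170.2, 146.5], [18.1, 185.2, 148.7]]
[-0.16  0.27 -0.16  1.13  0.    1.33]
```

```bash
python3 - <<'E'
from h import *
z=np.load("/tmp/w3.npz");im,d,K,T=[z[k] for k in ("im","d","K","T")]
y=.088;o=np.array([509,22]);X=np.array([np.cos(y),np.sin(y)]);Y=np.array([-np.sin(y),np.cos(y)])
f=lambda u,v,z:(lambda p:np.round([(p[:2]-o)@X,(p[:2]-o)@Y],1))(ray(u,v,z,K,T))
print("lane end",f(271,315.5,19),f(271,318.5,12),"plate edge",f(271,333,12))
print("lips row150",f(236,150.5,12),f(236,150.5,19),f(301,150.5,19),f(301.5,150.5,12))
E
```

```text
lane end [ 2.000e-01 -2.104e+02] [ 1.000e-01 -2.197e+02] plate edge [  -0. -241.]
lips row150 [-36.2 -11.8] [-35.4 -10.7] [ 32.  -10.7] [ 33.  -11.8]
```

```bash
cat >> h.py <<'E'
YAW=.088; O=np.array([507.6,21.9]); X=np.array([np.cos(YAW),np.sin(YAW),0]); Y=np.array([-np.sin(YAW),np.cos(YAW),0])
def W(x,y,z): return np.array([*O,0])+x*X+y*Y+np.array([0,0,z])
def tocar(P): return np.stack([(P[...,:2]-O)@X[:2],(P[...,:2]-O)@Y[:2],P[...,2]],-1)
def pose(g,lean,yaw=YAW,off=54.):
    r=Rt(yaw+np.pi,np.radians(lean),[np.cos(yaw),np.sin(yaw),0]); return np.asarray(g)-off*r.apply([0,0,1]),r
E
python3 - <<'E'
from h import *
z=np.load("/tmp/w3.npz");im,d,K,T=[z[k] for k in ("im","d","K","T")]
for zz in (25,40): print(tocar(ray(268,161.5,zz,K,T)))
P=tocar(cloud(d,K,T)); m=(P[...,2]>64)&(P[...,2]<70)&(abs(P[...,0])<40); print(np.percentile(P[m][:,1],[.5,2]))
tip=tocar(ray(268,161.5,38,K,T))[1]; base=tip+135; gy=base-78; print("tip",tip,"base",base)
s=bot.sense();p0=np.array(s["eef_pos"])
a=plan(W(-1,0,310),Rt(YAW+np.pi/2)); a=plan(W(-1,-10,300),Rt(YAW+np.pi-.01),a); print()
p,r=pose(W(-1.5,gy,46),50); print("TCP",p)
z=r.apply([0,0,1])
a=plan(p-90*z,r,a); print(); a=plan(p,r,a,vmax=25)
E
```

```text
[ -0.78861529 -21.11546771  25.        ]
[ -0.47268365 -18.28853563  40.        ]
[17.40059385 21.78604151]
tip -18.665459908824683 base 116.33454009117531
[[[0.029,-0.007,-0.001],[-0.0,-0.0,-0.0192]],[[0.029,-0.003,-0.001],[-0.0,-0.0,-0.0192]],[[0.03,0.0,-0.001],[-0.0,-0.0,-0.0192]],[[0.029,0.004,-0.001],[-0.0,-0.0,-0.0192]],[[0.029,0.007,-0.001],[-0.0,-0.0,-0.0192]]]
[[[0.028,0.011,-0.001],[-0.0,-0.0,-0.0192]],[[0.026,0.014,-0.001],[-0.0,-0.0,-0.0192]],[[0.024,0.017,-0.001],[-0.0,-0.0,-0.0192]],[[0.022,0.02,-0.001],[-0.0,-0.0,-0.0192]],[[0.02,0.022,-0.001],[-0.0,-0.0,-0.0192]]]
[[[0.017,0.024,-0.001],[-0.0,-0.0,-0.0192]],[[0.014,0.026,-0.001],[-0.0,-0.0,-0.0192]],[[0.01,0.028,-0.001],[-0.0,-0.0,-0.0192]]]
[[[-0.0,-0.01,0.01],[-0.0,0.0,-0.0191]],[[0.001,-0.01,0.01],[-0.0,0.0,-0.0191]],[[0.002,-0.009,0.01],[-0.0,0.0,-0.0191]],[[0.003,-0.009,0.01],[-0.0,0.0,-0.0191]],[[0.004,-0.009,0.01],[-0.0,0.0,-0.0191]]]
[[[0.005,-0.008,0.01],[-0.0,0.0,-0.0191]],[[0.006,-0.007,0.01],[-0.0,0.0,-0.0191]],[[0.007,-0.006,0.01],[-0.0,0.0,-0.0191]],[[0.008,-0.006,0.01],[-0.0,0.0,-0.0191]],[[0.008,-0.005,0.01],[-0.0,0.0,-0.0191]]]
[[[0.009,-0.003,0.01],[-0.0,0.0,-0.0191]],[[0.009,-0.002,0.01],[-0.0,0.0,-0.0191]],[[0.01,-0.001,0.01],[-0.0,0.0,-0.0191]]]

TCP [506.3722637   18.74804225  80.71053092]
[[[0.097,-0.0,0.252],[-0.0001,-0.0174,-0.0002]],[[0.124,-0.0,0.24],[-0.0001,-0.0174,-0.0002]],[[0.149,-0.0,0.225],[-0.0001,-0.0174,-0.0002]],[[0.173,-0.0,0.208],[-0.0001,-0.0174,-0.0002]],[[0.194,0.0,0.188],[-0.0001,-0.0174,-0.0002]]]
[[[0.214,0.0,0.165],[-0.0001,-0.0174,-0.0002]],[[0.23,0.0,0.141],[-0.0001,-0.0174,-0.0002]],[[0.244,0.001,0.115],[-0.0001,-0.0174,-0.0002]]]

[[[0.0,-0.0,0.281],[0.0,0.0,0.0]],[[0.0,-0.0,0.281],[0.0,0.0,0.0]],[[0.0,-0.0,0.281],[0.0,0.0,0.0]],[[0.0,-0.0,0.281],[0.0,0.0,0.0]]]
```

drive_tool([
  [[0.02,0,0],[0,0,-0.0192]],
  [[0.02,0,0],[0,0,-0.0192]],
  [[0.02,0,0],[0,0,-0.0192]],
  [[0.02,0,0],[0,0,-0.0192]],
  [[0.02,0,0],[0,0,-0.0192]],
])

```text
time_s: 11.32
eef_pos: [513.8, 0.2, 308.8]
orientation: [-0.001, 0.424, 0.906, -0.0]
contact_force: [-0.8, 0.9, 0.1]
opening: 85.4
grip_force: 0.0
```

drive_tool([
  [[0,0,0],[0,0,-0.0192]],
  [[0,0,0],[0,0,-0.0192]],
  [[0,0,0],[0,0,-0.0192]],
  [[0,0,0],[0,0,-0.0192]],
  [[0,0,0],[0,0,-0.0192]],
])

```text
time_s: 11.73
eef_pos: [513.8, 0.1, 308.8]
orientation: [-0.001, 0.135, 0.991, 0.0]
contact_force: [0.2, -0.2, 0.3]
opening: 85.3
grip_force: 0.0
```

drive_tool([
  [[0,0,0],[0,0,-0.0192]],
  [[0,0,0],[0,0,-0.0192]],
  [[0,0,0],[0,0,-0.0192]],
  [[0,0,0],[0,0,-0.0192]],
  [[0,0,0],[0,0,-0.0192]],
])

```text
time_s: 12.15
eef_pos: [513.8, 0.1, 308.8]
orientation: [-0.001, -0.165, 0.986, 0.0]
contact_force: [1.1, -0.6, -0.2]
opening: 85.4
grip_force: 0.0
```

drive_tool([
  [[0,0,0],[0,0,-0.0192]],
  [[0,0,0],[0,0,-0.0192]],
  [[0,0,0],[0,0,-0.0192]],
  [[0,0,0],[0,0,-0.0192]],
  [[0,0,0],[0,0,-0.0192]],
])

```text
time_s: 12.57
eef_pos: [513.8, 0.1, 308.8]
orientation: [-0.001, -0.45, 0.893, 0.0]
contact_force: [-0.5, 0.8, -0.7]
opening: 85.4
grip_force: 0.0
```

drive_tool([
  [[0,0,0],[0,0,-0.0192]],
  [[0,0,0],[0,0,-0.0192]],
  [[0,0,0],[0,0,-0.0192]],
  [[0,0,0],[0,0,-0.0192]],
  [[0,0,0],[0,0,-0.0192]],
])

```text
time_s: 12.98
eef_pos: [513.8, 0.1, 308.8]
orientation: [-0.001, -0.695, 0.719, 0.001]
contact_force: [-0.4, 0.1, -0.4]
opening: 85.5
grip_force: 0.0
```

drive_tool([
  [[0,0,0],[0,0,-0.0192]],
  [[0,0,0],[0,0,0]],
  [[0,0,0],[0,0,0]],
])

```text
time_s: 13.23
eef_pos: [513.7, 0.0, 309.0]
orientation: [0.0, 0.734, -0.679, -0.001]
contact_force: [0.5, 0.5, -0.5]
opening: 85.2
grip_force: 0.0
```

```bash
python3 - <<'E'
from h import *
s=bot.sense();print(s["eef_pos"],s["joints"].round(2))
p,r=pose(W(-1.5,38.3,46),50); z=r.apply([0,0,1])
a=plan(p-90*z,r); print(); a=plan(p,r,a,vmax=25)
im,d,K,T=shot("side"); P=tocar(cloud(d,K,T))
for o in bot.silhouettes("side","bottle_a"): print(round(o["conf"],2),np.round(o["xy"]),np.nanmedian(P[o["mask"]],0).round())
E
```

```text
[5.13738506e+02 4.82322260e-02 3.09039642e+02] [-0.14  0.27 -0.17  1.13 -0.   -1.79]
[[[0.078,0.008,0.266],[-0.0001,-0.0174,-0.0002]],[[0.106,0.008,0.256],[-0.0001,-0.0174,-0.0002]],[[0.134,0.008,0.243],[-0.0001,-0.0174,-0.0002]],[[0.159,0.008,0.227],[-0.0001,-0.0174,-0.0002]],[[0.183,0.008,0.209],[-0.0001,-0.0174,-0.0002]]]
[[[0.205,0.008,0.187],[-0.0001,-0.0174,-0.0002]],[[0.224,0.008,0.164],[-0.0001,-0.0174,-0.0002]],[[0.24,0.009,0.139],[-0.0001,-0.0174,-0.0002]]]

[[[0.0,0.0,0.281],[0.0,0.0,0.0]],[[0.0,0.0,0.281],[0.0,0.0,0.0]],[[0.0,0.0,0.281],[0.0,0.0,0.0]],[[0.0,0.0,0.281],[0.0,0.0,0.0]]]
0.76 [322. 311.] [-143. -384.   52.]
0.74 [266. 206.] [-15.  42.  60.]
0.6 [369. 296.] [  -0. -415.   51.]
0.57 [283. 369.] [-324. -458.   53.]
0.56 [248. 182.] [-15. 150.  94.]
```

drive_tool([
  [[0.078,0.008,0.266],[0,-0.0174,0]],
  [[0.106,0.008,0.256],[0,-0.0174,0]],
  [[0.134,0.008,0.243],[0,-0.0174,0]],
  [[0.159,0.008,0.227],[0,-0.0174,0]],
  [[0.183,0.008,0.209],[0,-0.0174,0]],
])

```text
time_s: 13.75
eef_pos: [513.5, -31.7, 203.2]
orientation: [-0.185, 0.707, -0.653, -0.199]
contact_force: [0.6, -0.5, -0.2]
opening: 85.2
grip_force: 0.0
```

drive_tool([
  [[0.205,0.008,0.187],[0,-0.0174,0]],
  [[0.224,0.008,0.164],[0,-0.0174,0]],
  [[0.24,0.009,0.139],[0,-0.0174,0]],
  [[0,0,0],[0,0,0]],
  [[0,0,0],[0,0,0]],
])

```text
time_s: 14.17
eef_pos: [511.5, -50.2, 136.3]
orientation: [-0.286, 0.664, -0.616, -0.314]
contact_force: [-0.0, 0.9, 1.3]
opening: 85.3
grip_force: 0.0
```

```bash
python3 - <<'E'
from h import *
s=bot.sense();print(s["eef_pos"],s["joints"].round(2))
p,r=pose(W(-1.5,38.3,46),50); print(p,p-90*r.apply([0,0,1]),np.degrees((r.inv()*rot(s["orientation"])).magnitude()))
a=plan(p,r,vmax=25)
im,d,K,T=shot("wrist");save("w4",im)
E
```

```text
[511.49350881 -50.22523428 136.30046858] [-0.56  0.78 -0.12  1.29  0.66 -2.42]
[506.3752993   18.71363581  80.71053092] [512.43454376 -49.96358513 138.56141579] 0.7629412942617222
[[[-0.005,-0.002,0.277],[-0.0001,0.0002,-0.0005]],[[-0.005,-0.002,0.277],[-0.0001,0.0002,-0.0005]],[[-0.005,-0.003,0.277],[-0.0001,0.0002,-0.0005]],[[-0.005,-0.003,0.277],[-0.0001,0.0002,-0.0005]]]
```

View pics/w4.png

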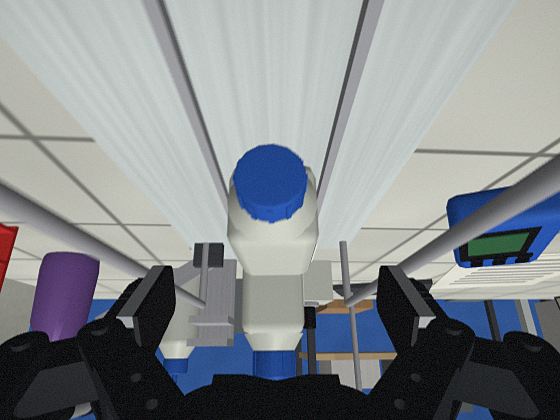

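drive_tool([
  [[-0.005,0,0.277],[0,0,0]],
  [[-0.005,0,0.277],[0,0,0]],
  [[-0.005,0,0.277],[0,0,0]],
  [[-0.005,0,0.277],[0,0,0]],
  [[0,0,0],[0,0,0]],
])

```text
time_s: 14.63
eef_pos: [507.8, 22.0, 86.7]
orientation: [-0.287, 0.668, -0.613, -0.309]
contact_force: [1.6, 1.5, -1.4]
opening: 85.8
grip_force: 1.9
```

drive_tool([
  [[0,0,0],[0,0,0]],
  [[0,0,0],[0,0,0]],
])

```text
time_s: 14.8
eef_pos: [508.1, 19.5, 87.0]
orientation: [-0.287, 0.668, -0.613, -0.309]
contact_force: [0.2, 3.5, 1.2]
opening: 85.3
grip_force: 1.9
```

drive_tool([
  [[0,0,0],[0,0,0]],
  [[0,0,0],[0,0,0]],
  [[0,0,0],[0,0,0]],
  [[0,0,0],[0,0,0]],
  [[0,0,0],[0,0,0]],
], hand=-1, newtons=60)

```text
time_s: 15.22
eef_pos: [507.6, 18.1, 85.0]
orientation: [-0.288, 0.666, -0.614, -0.311]
contact_force: [-1.6, -4.2, 11.3]
opening: 55.3
grip_force: 62.4
```

```bash
python3 - <<'E'
from h import *
s=bot.sense();print(s["eef_pos"],s["joints"].round(2),s["opening"],s["grip_force"],s["contact_force"])
r0=rot(s["orientation"]);p0=np.array(s["eef_pos"]);g=p0+54*r0.apply([0,0,1]);print("grasp",tocar(g))
# rotate -90 about X at height, relative to grasp; then final
r=R.from_rotvec(-np.pi/2*X)*r0
st=(p0,r0)
up=p0+[0,0,40]; a=plan(up,r0,st,vmax=20); print()
gt=W(0,38+3.,175); rm=R.from_rotvec(-np.pi/4*X)*r0
E
```

```text
[507.60329786  18.12672478  84.98611825] [-0.45  0.8  -0.25  1.06  0.72 -2.32] 55.32857131508742 62.4293053150177 [-1.62915653 -4.24473939 11.34051416]
grasp [ 0.05340241 37.66631755 50.3479847 ]
[[[-0.192,-0.0,-0.16],[0.0,0.0,0.0]],[[-0.192,-0.0,-0.16],[0.0,0.0,0.0]]]
```

```bash
python3 - <<'E'
from h import *
s=bot.sense()
r0=rot(s["orientation"]);p0=np.array(s["eef_pos"])
zt=lambda r:54*r.apply([0,0,1])
a=(p0,r0)
a=plan(W(0,30,135)-zt(r0),r0,a,vmax=22); print()
for k in (1,2,3):
    r=R.from_rotvec(-np.pi/6*k*X)*r0; a=plan(W(0,30,135)-zt(r),r,a,wmax=6.1)
print(a[0])
E
```

```text
[[[-0.188,-0.0,-0.188],[0.0,0.0,0.0]],[[-0.188,-0.0,-0.188],[0.0,0.0,0.0]],[[-0.188,-0.0,-0.188],[0.0,0.0,0.0]],[[-0.188,-0.0,-0.188],[0.0,0.0,0.0]]]

[[[-0.067,0.0,0.018],[0.0001,0.0167,-0.0001]],[[-0.069,0.0,0.011],[0.0001,0.0167,-0.0001]],[[-0.07,0.0,0.004],[0.0001,0.0167,-0.0001]],[[-0.07,0.0,-0.004],[0.0001,0.0167,-0.0001]],[[-0.069,0.0,-0.011],[0.0001,0.0167,-0.0001]]]
[[[-0.067,0.0,0.018],[0.0001,0.0167,-0.0001]],[[-0.069,0.0,0.011],[0.0001,0.0167,-0.0001]],[[-0.07,0.0,0.004],[0.0001,0.0167,-0.0001]],[[-0.07,0.0,-0.004],[0.0001,0.0167,-0.0001]],[[-0.069,0.0,-0.011],[0.0001,0.0167,-0.0001]]]
[[[-0.067,0.0,0.018],[0.0001,0.0167,-0.0001]],[[-0.069,0.0,0.011],[0.0001,0.0167,-0.0001]],[[-0.07,0.0,0.004],[0.0001,0.0167,-0.0001]],[[-0.07,0.0,-0.004],[0.0001,0.0167,-0.0001]],[[-0.069,0.0,-0.011],[0.0001,0.0167,-0.0001]]]
[501.53892292  86.25446664 176.42528191]
```

drive_tool([
  [[-0.19,0,-0.19],[0,0,0]],
  [[-0.19,0,-0.19],[0,0,0]],
  [[-0.19,0,-0.19],[0,0,0]],
  [[-0.19,0,-0.19],[0,0,0]],
  [[0,0,0],[0,0,0]],
])

```text
time_s: 15.63
eef_pos: [508.9, 10.0, 172.6]
orientation: [-0.288, 0.667, -0.614, -0.309]
contact_force: [0.9, -0.4, -1.7]
opening: 55.0
grip_force: 64.7
```

drive_tool([
  [[-0.067,0,0.018],[0,0.0167,0]],
  [[-0.069,0,0.011],[0,0.0167,0]],
  [[-0.07,0,0.004],[0,0.0167,0]],
  [[-0.07,0,-0.004],[0,0.0167,0]],
  [[-0.069,0,-0.011],[0,0.0167,0]],
])

```text
time_s: 16.05
eef_pos: [506.0, 33.5, 185.7]
orientation: [-0.117, 0.724, -0.668, -0.125]
contact_force: [-0.0, 0.5, -2.3]
opening: 55.2
grip_force: 64.5
```

drive_tool([
  [[-0.067,0,0.018],[0,0.0167,0]],
  [[-0.069,0,0.011],[0,0.0167,0]],
  [[-0.07,0,0.004],[0,0.0167,0]],
  [[-0.07,0,-0.004],[0,0.0167,0]],
  [[-0.069,0,-0.011],[0,0.0167,0]],
])

```text
time_s: 16.47
eef_pos: [503.5, 61.8, 188.3]
orientation: [0.06, 0.732, -0.675, 0.067]
contact_force: [0.3, -0.2, -3.0]
opening: 55.8
grip_force: 64.5
```

drive_tool([
  [[-0.067,0,0.018],[0,0.0167,0]],
  [[-0.069,0,0.011],[0,0.0167,0]],
  [[-0.07,0,0.004],[0,0.0167,0]],
  [[-0.07,0,-0.004],[0,0.0167,0]],
  [[-0.069,0,-0.011],[0,0.0167,0]],
])

```text
time_s: 16.88
eef_pos: [501.6, 87.5, 176.1]
orientation: [0.233, 0.69, -0.636, 0.254]
contact_force: [-0.3, -0.1, -3.6]
opening: 55.6
grip_force: 64.5
```

drive_tool([
  [[0,0,0],[0,0,0]],
  [[0,0,0],[0,0,0]],
  [[0,0,0],[0,0,0]],
])

```text
time_s: 17.13
eef_pos: [501.4, 86.8, 175.7]
orientation: [0.232, 0.691, -0.637, 0.251]
contact_force: [0.1, -1.0, -2.0]
opening: 55.2
grip_force: 64.5
```

```bash
cat >> h.py <<'E'
def held(g=None):
    """bottle near x~0 lane held/standing: estimate tilt from side+scene cloud of its mask"""
E
python3 - <<'E'
from h import *
s=bot.sense();r=rot(s["orientation"]);p=np.array(s["eef_pos"]);print(p,s["joints"].round(2),s["opening"],s["contact_force"]);print("grasp",tocar(p+54*r.apply([0,0,1])),r.as_matrix().round(3).tolist())
ims=[]
for n in ("scene","side"):
    im,d,K,T=shot(n);np.savez("/tmp/%s2.npz"%n,im=im,d=d,K=K,T=T); u,v=proj(W(0,25,110),K,T).astype(int)
    ims.append(cv2.resize(im[max(v-60,0):v+60,u-60:u+60],(400,400)))
save("chk5",np.hstack(ims))
E
```

```text
[501.40243055  86.82303652 175.74729035] [ 0.34  0.55 -0.29  0.94 -0.67 -1.24] 55.240581886763735 [ 0.1321256  -1.02793403 -2.04579416]
grasp [ -0.72615744  30.56511774 134.33213636] [[0.062, -0.997, 0.052], [-0.764, -0.081, -0.64], [0.642, 0.0, -0.767]]
```

View pics/chk5.png

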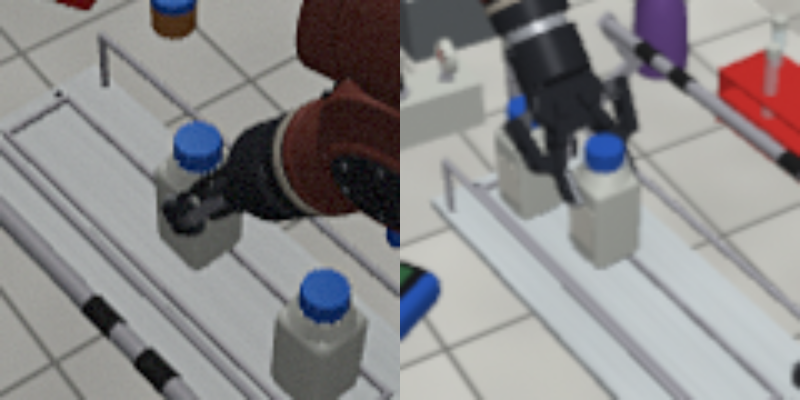

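drive_tool([
  [[-0.08,-0.01,0.096],[0,0,0]],
  [[-0.08,0,0.096],[0,0,0]],
  [[-0.08,0,0.096],[0,0,0]],
  [[-0.06,0,0.072],[0,0,0]],
  [[0,0,0],[0,0,0]],
])

```text
time_s: 17.65
eef_pos: [501.5, 86.5, 136.8]
orientation: [0.233, 0.691, -0.637, 0.251]
contact_force: [0.3, -0.1, -1.9]
opening: 55.3
grip_force: 64.4
```

drive_tool([
  [[-0.013,0,0.015],[0,0,0]],
  [[0,0,0],[0,0,0]],
  [[0,0,0],[0,0,0]],
])

```text
time_s: 17.9
eef_pos: [502.2, 87.1, 137.1]
orientation: [0.232, 0.691, -0.637, 0.252]
contact_force: [-0.0, -0.5, -2.7]
opening: 55.5
grip_force: 64.4
```

```bash
python3 - <<'E'
from h import *
s=bot.sense();r=rot(s["orientation"]);p=np.array(s["eef_pos"]);print(p,s["contact_force"]);print("grasp",tocar(p+54*r.apply([0,0,1])))
for n in ("scene","side"):
    im,d,K,T=shot(n); P=tocar(cloud(d,K,T)); hsv=cv2.cvtColor(im,cv2.COLOR_RGB2HSV)
    m=(abs(P[...,0])<40)&(abs(P[...,1]-25)<70)&(P[...,2]>110)&(P[...,2]<200)&(hsv[...,1]>120)&(abs(hsv[...,0].astype(int)-110)<15)
    print(n,m.sum(),np.percentile(P[m],[3,50,97],0).round(1).tolist() if m.sum() else 0)
E
```

```text
[502.22204145  87.05189273 137.100236  ] [-0.03586717 -0.47452712 -2.70826207]
grasp [ 0.14960046 30.61663855 95.7724438 ]
scene 177 [[-10.4, 6.8, 129.0], [7.3, 26.5, 147.1], [32.4, 60.9, 151.7]]
side 118 [[-19.6, 1.5, 121.6], [-2.8, 15.8, 145.2], [34.1, 50.0, 150.1]]
```

drive_tool([
  [[-0.016,0,0.019],[0,0,0]],
  [[-0.016,0,0.019],[0,0,0]],
  [[0,0,0],[0,0,0]],
])

```text
time_s: 18.25
eef_pos: [502.4, 87.1, 135.8]
orientation: [0.232, 0.691, -0.636, 0.254]
contact_force: [-11.1, 7.9, 28.1]
opening: 55.4
grip_force: 67.5
```

drive_tool([
  [[-0.008,0,0.01],[0,0,0]],
  [[0,0,0],[0,0,0]],
  [[0,0,0],[0,0,0]],
])

```text
time_s: 18.5
eef_pos: [502.3, 87.1, 135.7]
orientation: [0.232, 0.691, -0.636, 0.254]
contact_force: [-13.9, 10.7, 38.8]
opening: 55.0
grip_force: 68.8
```

drive_tool([
  [[0.03,0,-0.036],[0,0,0]],
  [[0,0,0],[0,0,0]],
  [[0,0,0],[0,0,0]],
])

```text
time_s: 18.75
eef_pos: [502.4, 87.1, 136.0]
orientation: [0.232, 0.691, -0.637, 0.252]
contact_force: [-1.6, 3.5, 8.5]
opening: 54.8
grip_force: 65.7
```

```bash
python3 - <<'E'
from h import *
s=bot.sense();r=rot(s["orientation"]);p=np.array(s["eef_pos"]);print(p,s["contact_force"]);print("grasp",tocar(p+54*r.apply([0,0,1])))
ims=[]
for n in ("scene","side"):
    im,d,K,T=shot(n); u,v=proj(W(0,25,60),K,T).astype(int)
    ims.append(cv2.resize(im[v-38:v+38,u-38:u+38],(400,400),interpolation=cv2.INTER_CUBIC))
    for x in(-34,34):
        for y in (-10,50): a=proj(W(x,y,12),K,T); print(n,x,y,((a-[u-38,v-38])*400/76).round())
    P=tocar(cloud(d,K,T)); m=(abs(P[...,0])<45)&(abs(P[...,1]-20)<60)&(P[...,2]>25)&(P[...,2]<60); print(np.percentile(P[m],[3,50,97],0).round(1).tolist(),cv2.minAreaRect(P[m][:,:2].astype(np.float32)))
save("chk6",np.hstack(ims))
E
```

```text
[502.42585397  87.12379994 135.99615953] [-1.64566846  3.51246949  8.46179043]
grasp [ 0.39906408 30.67322101 94.66576406]
scene -34 -10 [204. 185.]
scene -34 50 [275. 250.]
scene 34 -10 [112. 247.]
scene 34 50 [182. 315.]
[[-20.0, -1.0, 26.1], [18.6, 46.2, 41.6], [28.2, 48.9, 59.1]] ((12.920536994934082, 33.6661376953125), (36.09764099121094, 69.99624633789062), 45.072906494140625)
side -34 -10 [193. 308.]
side -34 50 [142. 257.]
side 34 -10 [277. 265.]
side 34 50 [225. 217.]
[[-32.4, -9.3, 26.3], [-21.5, -4.2, 41.9], [18.1, 38.8, 59.1]] ((-14.085423469543457, 5.641061782836914), (35.5538330078125, 69.53923034667969), 51.464839935302734)
```

View pics/chk6.png

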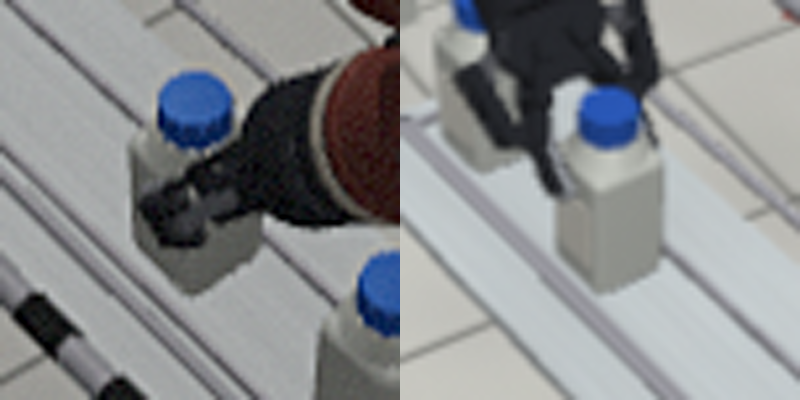

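drive_tool([
  [[0.006,0,-0.007],[0,0,0]],
  [[0,0,0],[0,0,0]],
  [[0,0,0],[0,0,0]],
])

```text
time_s: 19.1
eef_pos: [502.0, 86.8, 136.1]
orientation: [0.232, 0.691, -0.637, 0.252]
contact_force: [-0.2, 0.9, -1.3]
opening: 55.3
grip_force: 64.5
```

drive_tool([
  [[0,0,0],[0,0,0]],
  [[0,0,0],[0,0,0]],
  [[0,0,0],[0,0,0]],
  [[0,0,0],[0,0,0]],
  [[0,0,0],[0,0,0]],
], hand=1)

```text
time_s: 19.52
eef_pos: [502.2, 86.9, 136.5]
orientation: [0.232, 0.691, -0.637, 0.252]
contact_force: [0.6, -0.7, -0.4]
opening: 85.1
grip_force: 0.0
```

drive_tool([
  [[0,0,-0.1],[0,0,0]],
  [[0,0,-0.3],[0,0,0]],
  [[0,0,-0.4],[0,0,0]],
  [[0,0,-0.4],[0,0,0]],
  [[0,0,-0.4],[0,0,0]],
])

```text
time_s: 19.93
eef_pos: [495.0, 170.1, 236.2]
orientation: [0.232, 0.691, -0.637, 0.252]
contact_force: [0.3, 1.0, -0.2]
opening: 85.3
grip_force: 0.0
```

drive_tool([
  [[0,0,0],[0,0,0]],
  [[0,0,0],[0,0,0]],
  [[0,0,0],[0,0,0]],
])

```text
time_s: 20.18
eef_pos: [495.2, 169.0, 234.1]
orientation: [0.232, 0.691, -0.637, 0.252]
contact_force: [-0.1, -0.3, -0.3]
opening: 85.1
grip_force: 0.0
```

```bash
cat > look.py <<'E'
from h import *
import sys
def look(tag):
    s=bot.sense();print(s["eef_pos"],s["joints"].round(2))
    for n in ("scene","side"):
        im,d,K,T=shot(n);np.savez("/tmp/%s_%s.npz"%(n,tag),im=im,d=d,K=K,T=T);save(n+"_"+tag,im)
        P=tocar(cloud(d,K,T)); hsv=cv2.cvtColor(im,cv2.COLOR_RGB2HSV)
        m=(hsv[...,1]>110)&(abs(hsv[...,0].astype(int)-110)<15)&(abs(P[...,0])<60)&(abs(P[...,1])<215)&(P[...,2]>25)
        k,l,st,ce=cv2.connectedComponentsWithStats(m.astype(np.uint8))
        for i in range(1,k):
            if st[i,4]>25: q=P[l==i]; t=q[q[:,2]>np.percentile(q[:,2],90)-5]; print(n,"cap",st[i,4],"top mean",t.mean(0).round(1),"z97",np.percentile(q[:,2],97).round(1))
look(sys.argv[1])
E
python3 look.py c; python3 - <<'E'
from h import *
for n in ("scene","side"):
    z=np.load("/tmp/%s_c.npz"%n); im,d,K,T=[z[k] for k in ("im","d","K","T")]
    P=cloud(d,K,T)
    for o in bot.silhouettes(n,"bottle_c"):
        m=o["mask"]; q=P[m]; med=np.nanmedian(q,0)
        if med[1]<-250 and np.median(im[m],0).std()<12:
            # body top face points
            t=q[(q[:,2]>50)&(q[:,2]<62)]; print(n,o["conf"],o["xy"],med.round(),cv2.minAreaRect(t[:,:2].astype(np.float32)),len(t))
    hsv=cv2.cvtColor(im,cv2.COLOR_RGB2HSV)
    m=(hsv[...,1]>110)&(abs(hsv[...,0].astype(int)-110)<15)&(abs(P[...,0]-570)<120)&(abs(P[...,1]+420)<90)&(P[...,2]<62)
    print(n,"cap",m.sum(),np.percentile(P[m],[3,50,97],0).round(1).tolist() if m.sum() else 0)
E
```

```text
[495.22795657 169.04394941 234.136968  ] [ 0.48  0.57 -0.09  1.23 -0.64 -1.07]
scene cap 167 top mean [  0.4  22.9 146.5] z97 148.8
scene cap 200 top mean [  4.  170.4 146.6] z97 149.1
side cap 75 top mean [  1.3 164.3 145.9] z97 148.3
side cap 106 top mean [ -5.1  19.2 145.8] z97 148.7
scene 0.89 [211.5, 162.0] [ 566. -355.   52.] ((562.452392578125, -371.04901123046875), (109.74952697753906, 54.686527252197266), 78.65156555175781) 323
scene cap 63 [[450.8, -449.3, 21.2], [461.9, -422.2, 40.1], [563.8, -402.7, 48.7]]
side 0.58 [370.1, 293.4] [ 543. -391.   51.] ((557.3500366210938, -375.2118225097656), (106.0810546875, 53.6909294128418), 79.33626556396484) 538
side cap 158 [[455.2, -455.3, 16.3], [539.2, -446.6, 39.4], [559.9, -420.4, 48.8]]
```

```bash
python3 - <<'E'
from h import *
a=plan([500,100,310],Rt(YAW+np.pi));print();a=plan([560,-330,300],Rt(-.19+np.pi),a)
E
```

```text
[[[0.211,0.001,-0.03],[0.0001,-0.0186,-0.0002]],[[0.207,0.002,-0.054],[0.0001,-0.0186,-0.0002]],[[0.199,0.002,-0.078],[0.0001,-0.0186,-0.0002]],[[0.188,0.002,-0.1],[0.0001,-0.0186,-0.0002]],[[0.175,0.002,-0.122],[0.0001,-0.0186,-0.0002]]]
[[[0.16,0.002,-0.141],[0.0001,-0.0186,-0.0002]]]

[[[0.493,-0.025,0.011],[-0.0,-0.0,0.004]],[[0.492,-0.037,0.011],[-0.0,-0.0,0.004]],[[0.491,-0.05,0.011],[-0.0,-0.0,0.004]],[[0.489,-0.062,0.011],[-0.0,-0.0,0.004]],[[0.488,-0.075,0.011],[-0.0,-0.0,0.004]]]
[[[0.486,-0.087,0.011],[-0.0,-0.0,0.004]],[[0.483,-0.099,0.011],[-0.0,-0.0,0.004]],[[0.481,-0.111,0.011],[-0.0,-0.0,0.004]],[[0.478,-0.123,0.011],[-0.0,-0.0,0.004]],[[0.474,-0.135,0.011],[-0.0,-0.0,0.004]]]
[[[0.471,-0.147,0.011],[-0.0,-0.0,0.004]]]
```

drive_tool([
  [[0.211,0,-0.03],[0,-0.0186,0]],
  [[0.207,0,-0.054],[0,-0.0186,0]],
  [[0.199,0,-0.078],[0,-0.0186,0]],
  [[0.188,0,-0.1],[0,-0.0186,0]],
  [[0.175,0,-0.122],[0,-0.0186,0]],
])

```text
time_s: 20.8
eef_pos: [500.0, 111.6, 298.9]
orientation: [0.036, 0.734, -0.677, 0.041]
contact_force: [0.1, -0.4, -0.3]
opening: 85.5
grip_force: 0.0
```

drive_tool([
  [[0.16,0,-0.141],[0,-0.0186,0]],
  [[0.493,-0.025,0.011],[0,0,0.004]],
  [[0.492,-0.037,0.011],[0,0,0.004]],
  [[0.491,-0.05,0.011],[0,0,0.004]],
  [[0.489,-0.062,0.011],[0,0,0.004]],
])

```text
time_s: 21.22
eef_pos: [521.2, -58.1, 306.5]
orientation: [0.0, -0.7, 0.715, 0.001]
contact_force: [0.8, 0.7, -0.4]
opening: 85.8
grip_force: 0.0
```

drive_tool([
  [[0.488,-0.075,0.011],[0,0,0.004]],
  [[0.486,-0.087,0.011],[0,0,0.004]],
  [[0.483,-0.099,0.011],[0,0,0.004]],
  [[0.481,-0.111,0.011],[0,0,0.004]],
  [[0.478,-0.123,0.011],[0,0,0.004]],
])

```text
time_s: 21.63
eef_pos: [547.2, -253.7, 301.4]
orientation: [0.0, -0.653, 0.757, 0.001]
contact_force: [1.4, 0.5, 1.0]
opening: 86.0
grip_force: 0.0
```

drive_tool([
  [[0.474,-0.135,0.011],[0,0,0.004]],
  [[0.471,-0.147,0.011],[0,0,0.004]],
  [[0,0,0],[0,0,0]],
  [[0,0,0],[0,0,0]],
  [[0,0,0],[0,0,0]],
])

```text
time_s: 22.05
eef_pos: [557.7, -329.6, 299.3]
orientation: [0.0, -0.635, 0.773, 0.002]
contact_force: [-0.4, 0.2, 0.2]
opening: 85.4
grip_force: 0.0
```

```bash
python3 - <<'E'
from h import *
s=bot.sense();print(s["eef_pos"],s["joints"].round(2))
im,d,K,T=shot("wrist");save("w7",im);np.savez("/tmp/w7.npz",im=im,d=d,K=K,T=T);P=cloud(d,K,T)
v,u=np.mgrid[:420,:560]; hsv=cv2.cvtColor(im,cv2.COLOR_RGB2HSV)
for o in bot.silhouettes("wrist","bottle_c"):
    m=o["mask"];q=P[m];t=q[(q[:,2]>51)&(q[:,2]<60)];print(round(o["conf"],2),o["xy"],np.nanmedian(q,0).round(),np.median(im[m],0),len(t))
    if len(t)>50: print(cv2.minAreaRect(t[:,:2].astype(np.float32)))
    b=m&(hsv[...,1]>110)&(abs(hsv[...,0].astype(int)-110)<15); print("cap",b.sum(),np.percentile(P[b],[3,50,97],0).round(1).tolist() if b.sum() else 0, (u[b].mean(),v[b].mean()))
E
```

```text
[ 557.74660445 -329.58136385  299.28209154] [-0.65  0.54  0.21  1.25  0.   -2.02]
0.83 [265.2, 114.4] [ 557. -388.   55.] [188. 192. 181.] 6458
((560.3448486328125, -376.2347106933594), (104.48463439941406, 53.33484649658203), 78.55845642089844)
cap 1134 [[nan, nan, nan], [nan, nan, nan], [nan, nan, nan]] (np.float64(262.0088183421517), np.float64(48.51322751322751))
0.73 [422.7, 107.2] [ 416. -369.   55.] [164.  39.  37.] 6688
((405.5782470703125, -358.74603271484375), (53.52704620361328, 105.6170883178711), 31.430009841918945)
cap 1259 [[nan, nan, nan], [nan, nan, nan], [nan, nan, nan]] (np.float64(384.054805401112), np.float64(55.273232724384435))
0.52 [502.1, 219.2] [ 343. -243.   48.] [ 43.  81. 167.] 0
cap 2153 [[nan, nan, nan], [nan, nan, nan], [nan, nan, nan]] (np.float64(509.96098467254996), np.float64(224.71760334417093))
```

View pics/w7.png

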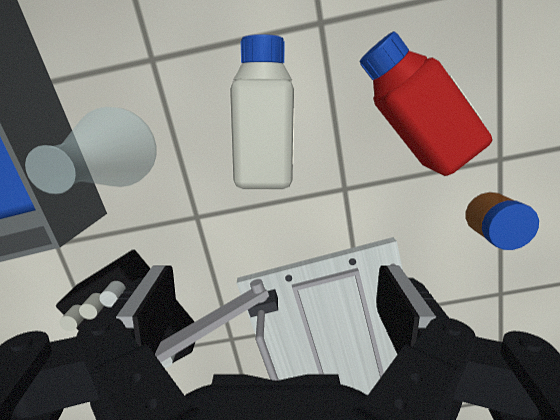

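```bash
python3 - <<'E'
from h import *
z=np.load("/tmp/w7.npz");im,d,K,T=[z[k] for k in ("im","d","K","T")]
ax=np.array([np.cos(np.radians(78.56)),np.sin(np.radians(78.56)),0])
for zz in (28,40): print("tip",ray(264,35.5,zz,K,T).round(1))
print("base",ray(262,186,54,K,T).round(1),ray(262,187.5,50,K,T).round(1))
base=np.array([570.7,-325,0]); g=base-80*ax+[0,0,38]; print("g",g)
p,r=pose(g,45,yaw=-.1997); print(p)
a=plan(p+[0,0,80],r); print(); a=plan(p,r,a,vmax=20)
E
```

```text
tip [ 542.8 -455.1   28. ]
tip [ 542.8 -453.4   40. ]
base [ 570.7 -326.3   54. ] [ 571.3 -323.9   50. ]
g [ 554.83266796 -403.41063559   38.        ]
[ 547.25795181 -440.83554274   76.18376618]
[[[0.201,-0.02,0.256],[0.0001,-0.0178,0.0001]],[[0.229,-0.02,0.232],[0.0001,-0.0178,0.0001]],[[0.253,-0.02,0.205],[0.0001,-0.0178,0.0001]],[[0.274,-0.02,0.176],[0.0001,-0.0178,0.0001]],[[0.292,-0.02,0.144],[0.0001,-0.0178,0.0001]]]
[[[0.307,-0.02,0.111],[0.0001,-0.0178,0.0001]],[[0.317,-0.021,0.076],[0.0001,-0.0178,0.0001]]]

[[[0.141,-0.0,0.141],[0.0,0.0,0.0]],[[0.141,-0.0,0.141],[0.0,0.0,0.0]],[[0.141,-0.0,0.141],[0.0,0.0,0.0]],[[0.141,-0.0,0.141],[0.0,0.0,0.0]],[[0.141,-0.0,0.141],[0.0,0.0,0.0]]]
```

drive_tool([
  [[0.201,-0.02,0.256],[0,-0.0178,0]],
  [[0.229,-0.02,0.232],[0,-0.0178,0]],
  [[0.253,-0.02,0.205],[0,-0.0178,0]],
  [[0.274,-0.02,0.176],[0,-0.0178,0]],
  [[0.292,-0.02,0.144],[0,-0.0178,0]],
])

```text
time_s: 22.57
eef_pos: [551.3, -409.5, 198.6]
orientation: [0.216, -0.61, 0.741, 0.176]
contact_force: [0.9, -0.0, 1.4]
opening: 85.8
grip_force: 0.0
```

drive_tool([
  [[0.307,-0.02,0.111],[0,-0.0178,0]],
  [[0.317,-0.021,0.076],[0,-0.0178,0]],
  [[0,0,0],[0,0,0]],
  [[0,0,0],[0,0,0]],
  [[0,0,0],[0,0,0]],
])

```text
time_s: 22.98
eef_pos: [549.5, -437.4, 163.3]
orientation: [0.284, -0.591, 0.718, 0.234]
contact_force: [0.3, -0.3, 0.6]
opening: 85.4
grip_force: 0.0
```

```bash
python3 - <<'E'
from h import *
s=bot.sense();print(s["eef_pos"],s["joints"].round(2))
p,r=pose([554.8,-403.4,38],45,yaw=-.1997); print(p,np.degrees((r.inv()*rot(s["orientation"])).as_rotvec()))
plan(p,r,vmax=20)
im,d,K,T=shot("wrist"); print([ (o["conf"],o["xy"]) for o in bot.silhouettes("wrist","bottle_c")])
print(proj([543,-455,28],K,T))
E
```

```text
[ 549.51786383 -437.44259972  163.29879763] [-0.96  1.18  0.91  1.87  0.52 -2.49]
[ 547.22528386 -440.82490715   76.18376618] [-0.28903322  1.83206272 -0.28289317]
[[[0.156,0.004,0.152],[0.0002,-0.001,0.0002]],[[0.157,0.004,0.151],[0.0002,-0.001,0.0002]],[[0.158,0.004,0.15],[0.0002,-0.001,0.0002]],[[0.159,0.004,0.149],[0.0002,-0.001,0.0002]],[[0.16,0.004,0.148],[0.0002,-0.001,0.0002]]]
[(0.74, [280.7, 112.9]), (0.71, [521.8, 97.1]), (0.56, [364.4, 337.7]), (0.34, [321.8, 268.5])]
[282.78071442  18.44088158]
```

drive_tool([
  [[0.157,0.004,0.151],[0,-0.001,0]],
  [[0.157,0.004,0.151],[0,-0.001,0]],
  [[0.157,0.004,0.151],[0,-0.001,0]],
  [[0,0,0],[0,0,0]],
])

```text
time_s: 23.42
eef_pos: [546.4, -439.2, 106.5]
orientation: [0.291, -0.588, 0.715, 0.242]
contact_force: [-0.2, 0.4, -1.2]
opening: 85.6
grip_force: 0.0
```

```bash
python3 - <<'E'
from h import *
s=bot.sense();print(s["eef_pos"],s["joints"].round(2),s["contact_force"])
p,r=pose([554.8,-403.4,38],45,yaw=-.1997); print(np.degrees((r.inv()*rot(s["orientation"])).as_rotvec()))
plan(p,r,vmax=20)
E
```

```text
[ 546.36505431 -439.19332357  106.50835836] [-0.96  1.24  0.88  1.81  0.52 -2.51] [-0.21044369  0.39269821 -1.18552541]
[-0.44470448  0.48780768 -0.09460543]
[[[0.139,-0.008,0.129],[0.0006,-0.0007,0.0001]],[[0.14,-0.008,0.128],[0.0006,-0.0007,0.0001]]]
```

drive_tool([
  [[0.1,-0.005,0.092],[0,0,0]],
  [[0.09,-0.005,0.085],[0,0,0]],
  [[0.085,-0.005,0.08],[0,0,0]],
  [[0,0,0],[0,0,0]],
  [[0,0,0],[0,0,0]],
])

```text
time_s: 23.83
eef_pos: [547.9, -441.7, 78.8]
orientation: [0.291, -0.588, 0.715, 0.241]
contact_force: [-0.4, -0.3, 1.2]
opening: 85.7
grip_force: 0.0
```

drive_tool([
  [[0,0,0],[0,0,0]],
  [[0,0,0],[0,0,0]],
  [[0,0,0],[0,0,0]],
  [[0,0,0],[0,0,0]],
  [[0,0,0],[0,0,0]],
], hand=-1, newtons=60)

```text
time_s: 24.25
eef_pos: [548.1, -442.5, 80.4]
orientation: [0.291, -0.588, 0.715, 0.24]
contact_force: [-0.4, -3.3, 3.8]
opening: 55.0
grip_force: 65.0
```

```bash
python3 - <<'E'
from h import *
s=bot.sense();print(s["eef_pos"],s["joints"].round(2),s["opening"],s["grip_force"],s["contact_force"])
r0=rot(s["orientation"]);p0=np.array(s["eef_pos"]);g=p0+54*r0.apply([0,0,1]);print("grasp",g)
zt=lambda r:54*r.apply([0,0,1])
ax=np.array([np.cos(-.1997),np.sin(-.1997),0])
a=plan(p0+[-8,10,110],r0,(p0,r0),vmax=22); g1=a[0]+zt(r0); print(g1)
for k in (1,2,3):
    r=R.from_rotvec(-np.pi/6*k*ax)*r0; a=plan(g1+[-20*k,20*k,8*k]-zt(r),r,a,wmax=6.1)
    print(a[0])
E
```

```text
[ 548.11397911 -442.50957263   80.38240359] [-0.97  1.27  0.88  1.78  0.52 -2.51] 55.04530879719172 64.95084643363953 [-0.43478484 -3.33232976  3.77467805]
grasp [ 555.39107011 -405.49199897   41.74636876]
[[[-0.172,0.02,-0.152],[0.0,0.0,0.0]],[[-0.172,0.02,-0.152],[0.0,0.0,0.0]],[[-0.172,0.02,-0.152],[0.0,0.0,0.0]],[[-0.172,0.02,-0.152],[0.0,0.0,0.0]],[[-0.172,0.02,-0.152],[0.0,0.0,0.0]]]
[[[-0.172,0.02,-0.152],[0.0,0.0,0.0]]]
[ 547.39107011 -395.49199897  151.74636876]
[[[-0.11,0.058,0.031],[-0.0001,0.0167,0.0001]],[[-0.112,0.058,0.02],[-0.0001,0.0167,0.0001]],[[-0.114,0.058,0.008],[-0.0001,0.0167,0.0001]],[[-0.114,0.059,-0.004],[-0.0001,0.0167,0.0001]],[[-0.113,0.059,-0.016],[-0.0001,0.0167,0.0001]]]
[ 524.94883637 -388.6216697   212.06889967]
[[[-0.111,0.058,0.009],[-0.0001,0.0167,0.0001]],[[-0.111,0.059,-0.003],[-0.0001,0.0167,0.0001]],[[-0.11,0.059,-0.015],[-0.0001,0.0167,0.0001]],[[-0.108,0.059,-0.026],[-0.0001,0.0167,0.0001]],[[-0.104,0.059,-0.037],[-0.0001,0.0167,0.0001]]]
[ 510.49347698 -341.22689266  219.73561586]
[[[-0.1,0.059,-0.012],[-0.0001,0.0167,0.0001]],[[-0.098,0.059,-0.022],[-0.0001,0.0167,0.0001]],[[-0.095,0.059,-0.032],[-0.0001,0.0167,0.0001]],[[-0.091,0.059,-0.042],[-0.0001,0.0167,0.0001]],[[-0.087,0.059,-0.051],[-0.0001,0.0167,0.0001]]]
[ 495.26221896 -297.66564991  213.47185527]
```

drive_tool([
  [[-0.172,0.02,-0.152],[0,0,0]],
  [[-0.172,0.02,-0.152],[0,0,0]],
  [[-0.172,0.02,-0.152],[0,0,0]],
  [[-0.172,0.02,-0.152],[0,0,0]],
  [[-0.172,0.02,-0.152],[0,0,0]],
])

```text
time_s: 24.67
eef_pos: [541.6, -433.8, 174.1]
orientation: [0.291, -0.589, 0.715, 0.24]
contact_force: [0.2, 0.9, -2.4]
opening: 55.4
grip_force: 64.0
```

drive_tool([
  [[-0.11,0.058,0.031],[0,0.0167,0]],
  [[-0.112,0.058,0.02],[0,0.0167,0]],
  [[-0.114,0.058,0.008],[0,0.0167,0]],
  [[-0.114,0.059,-0.004],[0,0.0167,0]],
  [[-0.113,0.059,-0.016],[0,0.0167,0]],
])

```text
time_s: 25.08
eef_pos: [526.7, -391.3, 195.7]
orientation: [0.099, -0.63, 0.766, 0.081]
contact_force: [-0.1, 0.2, -3.6]
opening: 55.1
grip_force: 64.0
```

drive_tool([
  [[-0.111,0.058,0.009],[0,0.0167,0]],
  [[-0.111,0.059,-0.003],[0,0.0167,0]],
  [[-0.11,0.059,-0.015],[0,0.0167,0]],
  [[-0.108,0.059,-0.026],[0,0.0167,0]],
  [[-0.104,0.059,-0.037],[0,0.0167,0]],
])

```text
time_s: 25.5
eef_pos: [512.1, -343.5, 203.9]
orientation: [-0.102, -0.63, 0.765, -0.085]
contact_force: [0.6, -0.7, -2.8]
opening: 55.1
grip_force: 64.0
```

drive_tool([
  [[-0.1,0.059,-0.012],[0,0.0167,0]],
  [[-0.098,0.059,-0.022],[0,0.0167,0]],
  [[-0.095,0.059,-0.032],[0,0.0167,0]],
  [[-0.091,0.059,-0.042],[0,0.0167,0]],
  [[-0.087,0.059,-0.051],[0,0.0167,0]],
])

```text
time_s: 25.92
eef_pos: [496.8, -299.7, 197.6]
orientation: [-0.297, -0.587, 0.713, -0.245]
contact_force: [0.9, -0.5, -2.6]
opening: 54.9
grip_force: 64.1
```

drive_tool([
  [[0,0,0],[0,0,0]],
  [[0,0,0],[0,0,0]],
  [[0,0,0],[0,0,0]],
])

```text
time_s: 26.17
eef_pos: [497.4, -300.9, 196.3]
orientation: [-0.295, -0.588, 0.714, -0.243]
contact_force: [0.9, -0.6, -1.6]
opening: 54.8
grip_force: 64.2
```

```bash
python3 - <<'E'
from h import *
s=bot.sense();print(s["eef_pos"],s["joints"].round(2),s["opening"],s["grip_force"],s["contact_force"])
r0=rot(s["orientation"]);p0=np.array(s["eef_pos"]);g=p0+54*r0.apply([0,0,1]);print("grasp",g,tocar(g))
rg0=R.from_quat([-.588,.715,.240,.291]); # at grasp
rel=r0*rg0.inv(); print("rot since grasp",np.degrees(rel.as_rotvec()))
# bottle axis in tool at grasp: lying horizontal, cap dir
cap=-np.array([np.cos(np.radians(78.56)),np.sin(np.radians(78.56)),0]); up=rel.apply(cap); print("cap axis now",up)
# target rotation: upright, yawed to carrier
fix=R.align_vectors([[0,0,1]],[up])[0]
r1=fix*r0; # yaw so tool y aligned with -X
yt=r1.apply([0,1,0]); dy=np.arctan2(-X[1],-X[0])-np.arctan2(yt[1],yt[0]); r1=R.from_rotvec([0,0,(dy+np.pi)%(2*np.pi)-np.pi])*r1
print("lean z",r1.apply([0,0,1]))
gt=W(0,-145+13.7,185); a=plan(gt-54*r1.apply([0,0,1]),r1); np.save("/tmp/r1.npy",r1.as_quat())
print(a[0])
E
```

```text
[ 497.42668107 -300.93027656  196.27937665] [-0.37  0.47 -0.42  0.51 -0.77 -1.82] 54.847907366801735 64.18285846710205 [ 0.85278972 -0.57830667 -1.64680684]
grasp [ 490.12274968 -338.31790463  158.00643773] [ -49.06790045 -357.28802701  158.00643773]
rot since grasp [-8.75495007e+01  1.71030808e+01  7.76830670e-02]
cap axis now [-0.00842545 -0.01250644  0.99988629]
lean z [ 0.05885871 -0.71281407 -0.69887893]
[[[-0.3,0.054,-0.377],[0.0052,0.0004,-0.0054]],[[-0.301,0.032,-0.379],[0.0052,0.0004,-0.0054]],[[-0.301,0.009,-0.38],[0.0052,0.0004,-0.0054]],[[-0.3,-0.013,-0.381],[0.0052,0.0004,-0.0054]],[[-0.298,-0.036,-0.381],[0.0052,0.0004,-0.0054]]]
[[[-0.295,-0.058,-0.38],[0.0052,0.0004,-0.0054]]]
[515.96112281 -70.39997454 222.73946197]
```

drive_tool([
  [[-0.3,0.054,-0.377],[0.0052,0.0004,-0.0054]],
  [[-0.301,0.032,-0.379],[0.0052,0.0004,-0.0054]],
  [[-0.301,0.009,-0.38],[0.0052,0.0004,-0.0054]],
  [[-0.3,-0.013,-0.381],[0.0052,0.0004,-0.0054]],
  [[-0.298,-0.036,-0.381],[0.0052,0.0004,-0.0054]],
])

```text
time_s: 26.58
eef_pos: [512.8, -108.0, 218.1]
orientation: [0.27, 0.666, -0.638, 0.278]
contact_force: [1.2, -0.2, -2.4]
opening: 55.4
grip_force: 65.7
```

drive_tool([
  [[-0.295,-0.058,-0.38],[0.0052,0.0004,-0.0054]],
  [[0,0,0],[0,0,0]],
  [[0,0,0],[0,0,0]],
  [[0,0,0],[0,0,0]],
])

```text
time_s: 26.92
eef_pos: [515.9, -70.8, 221.8]
orientation: [0.265, 0.68, -0.621, 0.284]
contact_force: [-0.1, 0.5, -2.6]
opening: 55.1
grip_force: 65.9
```

```bash
python3 look.py d; python3 - <<'E'
from h import *
s=bot.sense();r0=rot(s["orientation"]);p0=np.array(s["eef_pos"]);g=p0+54*r0.apply([0,0,1]);print("grasp",tocar(g),s["opening"])
r1=R.from_quat(np.load("/tmp/r1.npy")); print(np.degrees((r0.inv()*r1).as_rotvec()))
z=lambda r:54*r.apply([0,0,1])
a=plan(W(0,-131.3,110)-z(r1),r1,vmax=16)
ims=[]
for n in ("scene","side"):
    d_=np.load("/tmp/%s_d.npz"%n); im,d,K,T=[d_[k] for k in ("im","d","K","T")]; u,v=proj(W(0,-140,150),K,T).astype(int)
    ims.append(cv2.resize(im[v-50:v+50,u-50:u+50],(400,400),interpolation=cv2.INTER_CUBIC))
save("chk8",np.hstack(ims))
E
```

```text
[515.92671455 -70.79132616 221.80223852] [ 0.07  0.41 -0.43  0.72 -0.8  -1.6 ]
scene cap 166 top mean [   2.5 -143.2  232.7] z97 235.0
scene cap 169 top mean [  0.8  22.4 146.5] z97 148.7
scene cap 198 top mean [  4.2 170.2 146.6] z97 149.7
side cap 90 top mean [ -1.7 166.6 146.3] z97 148.8
side cap 43 top mean [-16.3  19.7 145.1] z97 147.9
side cap 143 top mean [  -3.  -147.9  231.9] z97 233.9
grasp [  -0.8156389  -132.45063613  183.68049238] 55.00178759984618
[ 0.16569815 -0.10065577  0.04695816]
[[[-0.134,-0.003,0.126],[0.0001,-0.0001,0.0]],[[-0.134,-0.003,0.126],[0.0001,-0.0001,0.0]],[[-0.134,-0.003,0.127],[0.0001,-0.0001,0.0]],[[-0.134,-0.003,0.127],[0.0001,-0.0001,0.0]],[[-0.134,-0.003,0.127],[0.0001,-0.0001,0.0]]]
```

View pics/chk8.png

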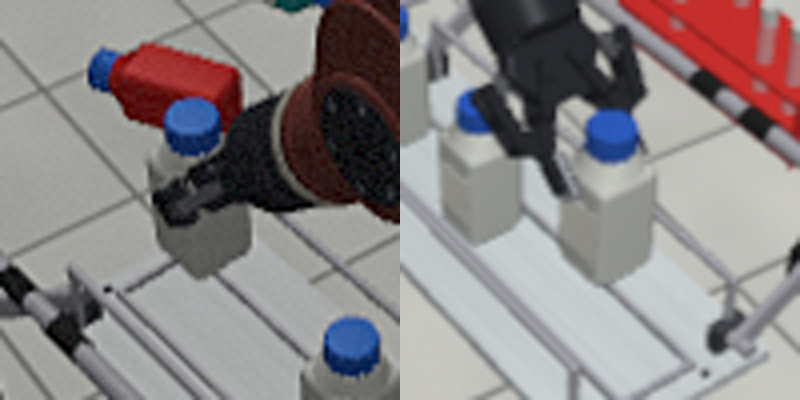

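drive_tool([
  [[-0.134,-0.003,0.127],[0,0,0]],
  [[-0.134,-0.003,0.127],[0,0,0]],
  [[-0.134,-0.003,0.127],[0,0,0]],
  [[-0.134,-0.003,0.127],[0,0,0]],
  [[-0.134,-0.003,0.127],[0,0,0]],
])

```text
time_s: 27.43
eef_pos: [515.6, -70.7, 146.5]
orientation: [0.266, 0.68, -0.621, 0.284]
contact_force: [-0.5, 0.2, -2.3]
opening: 55.1
grip_force: 65.9
```

drive_tool([
  [[-0.07,0,0.068],[0,0,0]],
  [[0,0,0],[0,0,0]],
  [[0,0,0],[0,0,0]],
  [[0,0,0],[0,0,0]],
])

```text
time_s: 27.77
eef_pos: [516.0, -69.6, 140.1]
orientation: [0.266, 0.681, -0.621, 0.285]
contact_force: [-0.8, -0.0, -2.0]
opening: 55.3
grip_force: 65.8
```

drive_tool([
  [[-0.014,0,0.014],[0,0,0]],
  [[0,0,0],[0,0,0]],
  [[0,0,0],[0,0,0]],
])

```text
time_s: 28.02
eef_pos: [515.8, -69.1, 138.2]
orientation: [0.265, 0.681, -0.62, 0.285]
contact_force: [0.1, 0.3, -2.5]
opening: 54.9
grip_force: 65.8
```

```bash
python3 look.py e; python3 - <<'E'
from h import *
s=bot.sense();r0=rot(s["orientation"]);p0=np.array(s["eef_pos"]);g=p0+54*r0.apply([0,0,1]);print("grasp",tocar(g),s["contact_force"])
E
```

```text
[515.81091035 -69.12130295 138.177492  ] [ 0.07  0.54 -0.5   0.52 -0.8  -1.59]
scene cap 141 top mean [   3.2 -141.4  149.4] z97 152.0
scene cap 168 top mean [  0.5  22.4 146.7] z97 149.3
scene cap 199 top mean [  3.9 170.5 146.6] z97 149.6
side cap 91 top mean [ -1.7 167.1 146.1] z97 148.3
side cap 62 top mean [-38.6 -28.1 193. ] z97 198.3
side cap 137 top mean [  -2.8 -145.6  148.7] z97 151.3
grasp [  -0.14088429 -130.06373353  100.42252407] [ 0.2223876   0.05588838 -2.21932327]
```

About 2.5 mm above the plate; ease down, release and retreat.

drive_tool([
  [[-0.014,0,0.014],[0,0,0]],
  [[-0.009,0,0.009],[0,0,0]],
  [[0,0,0],[0,0,0]],
  [[0,0,0],[0,0,0]],
])

```text
time_s: 28.45
eef_pos: [515.8, -69.2, 135.8]
orientation: [0.266, 0.681, -0.62, 0.285]
contact_force: [-2.1, 2.0, 5.9]
opening: 54.8
grip_force: 66.7
```

drive_tool([
  [[0,0,0],[0,0,0]],
  [[0,0,0],[0,0,0]],
  [[0,0,0],[0,0,0]],
  [[0,0,0],[0,0,0]],
  [[0,0,0],[0,0,0]],
], hand=1)

```text
time_s: 28.87
eef_pos: [515.6, -69.2, 135.1]
orientation: [0.266, 0.681, -0.62, 0.284]
contact_force: [0.2, 0.7, -0.9]
opening: 85.5
grip_force: 0.0
```

drive_tool([
  [[0,0,-0.1],[0,0,0]],
  [[0,0,-0.3],[0,0,0]],
  [[0,0,-0.4],[0,0,0]],
  [[0,0,-0.4],[0,0,0]],
  [[0,0,-0.4],[0,0,0]],
])

```text
time_s: 29.28
eef_pos: [507.8, 23.0, 225.5]
orientation: [0.266, 0.681, -0.621, 0.284]
contact_force: [1.5, 0.6, -0.2]
opening: 85.5
grip_force: 0.0
```

drive_tool([
  [[0.1,0,-0.4],[0,0,0]],
  [[0.2,0,-0.3],[0,0,0]],
  [[0,0,0],[0,0,0]],
  [[0,0,0],[0,0,0]],
  [[0,0,0],[0,0,0]],
])

```text
time_s: 29.7
eef_pos: [506.4, 45.5, 280.1]
orientation: [0.266, 0.681, -0.62, 0.284]
contact_force: [0.3, -0.4, -0.4]
opening: 85.3
grip_force: 0.0
```

```bash
python3 look.py f; python3 - <<'E'
from h import *
d_=np.load("/tmp/scene_f.npz"); im,d,K,T=[d_[k] for k in ("im","d","K","T")]; P=tocar(cloud(d,K,T))
m=(P[...,2]>150)&(P[...,2]<190)&(P[...,0]>100)&(P[...,0]<190)&(abs(P[...,1])<215); q=P[m]; print("bar",len(q),np.percentile(q,[5,50,95],0).round(1).tolist())
d2=np.load("/tmp/side_f.npz")["im"]
ims=[cv2.resize(im[100:350,150:400],(400,400)),cv2.resize(d2[110:330,190:410],(400,400))]
save("chk9",np.hstack(ims))
E
```

```text
[506.44432936  45.53975464 280.05332931] [ 0.29  0.44 -0.21  1.13 -0.78 -1.28]
scene cap 143 top mean [   1.7 -141.1  146.8] z97 148.7
scene cap 168 top mean [  1.   22.7 146.5] z97 148.8
scene cap 198 top mean [  3.7 170.6 146.4] z97 148.7
side cap 84 top mean [ -3.9 166.3 145.4] z97 148.2
side cap 105 top mean [ -4.2  19.6 146.2] z97 148.5
side cap 125 top mean [  -4.  -144.3  145.8] z97 148.6
bar 993 [[144.1, -184.8, 161.4], [153.0, 35.2, 167.7], [158.7, 199.1, 171.2]]
```

View pics/chk9.png

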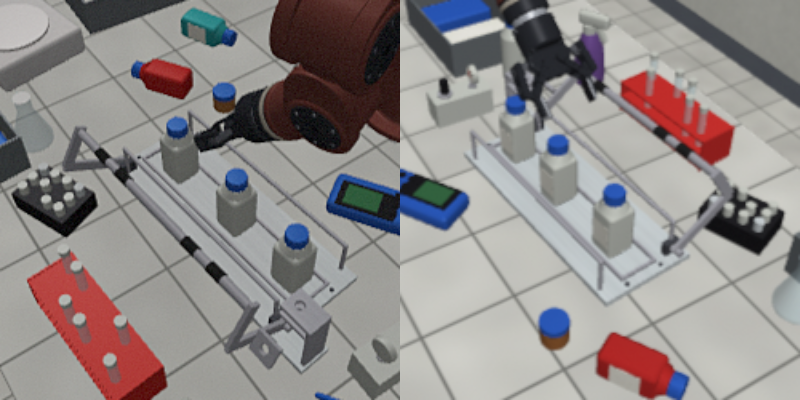

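```bash
python3 - <<'E'
from h import *
for n in ("scene","side"):
    d_=np.load("/tmp/%s_f.npz"%n); P=tocar(cloud(d_["d"],d_["K"],d_["T"]))
    m=(P[...,0]>165)&(P[...,0]<260)&(P[...,1]>-130)&(P[...,1]<30); print(n,m.sum(),np.nanpercentile(P[m][:,2],[50,99,100]))
r=Rt(YAW+np.pi); a=plan(W(60,-20,290),r); a=plan(W(200,-60,275),r,a); print(); a=plan(W(200,-60,223),r,a,vmax=30); print(a[0])
E
```

```text
scene 1605 [-0.01201136  4.25105663  5.91073163]
side 755 [-1.12524311  3.30727794  4.12707938]
[[[0.068,-0.106,0.042],[0.0002,-0.0182,0.0001]],[[0.072,-0.106,0.034],[0.0002,-0.0182,0.0001]],[[0.076,-0.106,0.025],[0.0002,-0.0182,0.0001]],[[0.078,-0.106,0.017],[0.0002,-0.0182,0.0001]],[[0.079,-0.106,0.008],[0.0002,-0.0182,0.0001]]]
[[[0.08,-0.106,-0.001],[0.0002,-0.0182,0.0001]],[[0.079,-0.106,-0.01],[0.0002,-0.0182,0.0001]]]
[[[0.125,-0.437,0.047],[0.0,0.0,0.0]],[[0.125,-0.437,0.047],[0.0,0.0,0.0]],[[0.125,-0.437,0.047],[0.0,0.0,0.0]],[[0.125,-0.437,0.047],[0.0,0.0,0.0]]]

[[[0.0,0.0,0.325],[0.0,0.0,0.0]],[[0.0,0.0,0.325],[0.0,0.0,0.0]]]
[712.09928754 -20.29053682 223.        ]
```

drive_tool([
  [[0.068,-0.106,0.042],[0,-0.0182,0]],
  [[0.072,-0.106,0.034],[0,-0.0182,0]],
  [[0.076,-0.106,0.025],[0,-0.0182,0]],
  [[0.078,-0.106,0.017],[0,-0.0182,0]],
  [[0.079,-0.106,0.008],[0,-0.0182,0]],
], hand=-1)

```text
time_s: 30.22
eef_pos: [552.0, 18.1, 287.9]
orientation: [0.078, 0.734, -0.67, 0.079]
contact_force: [1.3, 0.3, -1.3]
opening: 25.2
grip_force: 0.0
```

drive_tool([
  [[0.08,-0.106,0],[0,-0.0182,0]],
  [[0.079,-0.106,-0.01],[0,-0.0182,0]],
  [[0.125,-0.437,0.047],[0,0,0]],
  [[0.125,-0.437,0.047],[0,0,0]],
  [[0.125,-0.437,0.047],[0,0,0]],
])

```text
time_s: 30.63
eef_pos: [677.6, -14.6, 277.4]
orientation: [0.003, 0.737, -0.676, -0.004]
contact_force: [1.5, 0.9, 0.7]
opening: -0.1
grip_force: 0.0
```

drive_tool([
  [[0.125,-0.437,0.047],[0,0,0]],
  [[0,0,0],[0,0,0]],
  [[0,0,0],[0,0,0]],
  [[0,0,0],[0,0,0]],
])

```text
time_s: 30.97
eef_pos: [711.7, -20.0, 272.7]
orientation: [0.004, 0.738, -0.675, -0.005]
contact_force: [0.1, 0.1, -0.3]
opening: -0.1
grip_force: 0.0
```

```bash
python3 - <<'E'
from h import *
s=bot.sense();print(tocar(np.array(s["eef_pos"])),s["joints"].round(2),s["opening"])
r=Rt(YAW+np.pi); plan(W(200,-60,223),r,vmax=30)
E
```

```text
[199.62238922 -59.6381807  272.69488624] [-0.13  0.69  0.42  1.31 -0.   -1.79] -0.1454418832029036
[[[0.003,-0.006,0.311],[0.001,0.0001,0.0]],[[0.003,-0.004,0.311],[0.001,0.0001,0.0]]]
```

drive_tool([
  [[0,0,0.31],[0.001,0,0]],
  [[0,0,0.31],[0.001,0,0]],
  [[0,0,0],[0,0,0]],
  [[0,0,0],[0,0,0]],
])

```text
time_s: 31.3
eef_pos: [710.4, -19.3, 225.0]
orientation: [-0.001, 0.738, -0.675, -0.0]
contact_force: [0.3, -0.2, 0.8]
opening: 0.0
grip_force: 0.0
```

drive_tool([
  [[0,0.18,0],[0,0,0]],
  [[0,0.18,0],[0,0,0]],
  [[0,0.18,0],[0,0,0]],
  [[0,0.18,0],[0,0,0]],
  [[0,0.18,0],[0,0,0]],
])

```text
time_s: 31.72
eef_pos: [652.4, -25.0, 238.8]
orientation: [-0.015, 0.738, -0.674, 0.014]
contact_force: [29.9, 15.1, 68.0]
opening: 0.3
grip_force: 28.4
```

drive_tool([
  [[0,0.18,0],[0,0,0]],
  [[0,0.18,0],[0,0,0]],
  [[0,0.18,0],[0,0,0]],
  [[0,0.18,0],[0,0,0]],
  [[0,0.1,0],[0,0,0]],
])

```text
time_s: 32.13
eef_pos: [575.1, -32.0, 227.3]
orientation: [-0.003, 0.738, -0.675, 0.003]
contact_force: [3.8, -0.4, -2.8]
opening: -0.0
grip_force: 1.7
```

drive_tool([
  [[0,0.1,0],[0,0,0]],
  [[0,0.1,0],[0,0,0]],
  [[0,0,0],[0,0,0]],
  [[0,0,0],[0,0,0]],
])

```text
time_s: 32.47
eef_pos: [558.8, -33.3, 224.5]
orientation: [-0.001, 0.738, -0.675, 0.001]
contact_force: [-0.2, 0.9, -0.0]
opening: -0.1
grip_force: 0.0
```

```bash
python3 - <<'E'
from h import *
s=bot.sense();print(tocar(np.array(s["eef_pos"])),s["contact_force"])
E
```

```text
[ 46.12052164 -59.47568821 224.54425037] [-0.20929679  0.91429571 -0.00687334]
```

drive_tool([
  [[0,0.06,0],[0,0,0]],
  [[0,0.06,0],[0,0,0]],
  [[0,0.06,0],[0,0,0]],
  [[0,0.03,0],[0,0,0]],
  [[0,0,0],[0,0,0]],
])

```text
time_s: 32.88
eef_pos: [541.7, -34.8, 224.2]
orientation: [-0.001, 0.738, -0.675, 0.0]
contact_force: [-0.2, 0.1, 0.5]
opening: -0.1
grip_force: 0.0
```

```bash
python3 look.py g; python3 - <<'E'
from h import *
s=bot.sense();print(tocar(np.array(s["eef_pos"])),s["contact_force"])
for n in ("scene","side"):
    d_=np.load("/tmp/%s_g.npz"%n); P=tocar(cloud(d_["d"],d_["K"],d_["T"]))
    for lo,hi in ((-120,-80),(50,160)):
        m=(P[...,2]>155)&(P[...,2]<200)&(abs(P[...,0])<130)&(P[...,1]>lo)&(P[...,1]<hi); q=P[m]; print(n,"bar",len(q),np.percentile(q,[10,50,90],0).round(1).tolist() if len(q) else 0)
E
```

```text
[541.67822971 -34.8037966  224.16597414] [-0.2   0.38 -0.24  0.95  0.   -1.86]
scene cap 74 top mean [ 11.9  23.3 145.9] z97 148.5
scene cap 103 top mean [ 13.9 170.5 146.6] z97 149.3
side cap 86 top mean [ -4.1 147.4 165.3] z97 166.8
side cap 104 top mean [ -6.8  17.1 147.1] z97 161.8
side cap 121 top mean [  -6.  -145.9  148.4] z97 165.2
[ 29.27209206 -59.52126782 224.23786986] [ 0.34744469 -0.41566411  0.43576366]
scene bar 0 0
scene bar 266 [[4.1, 61.5, 165.4], [11.9, 106.6, 171.1], [16.3, 149.8, 174.4]]
side bar 64 [[-3.9, -115.0, 163.6], [0.1, -100.4, 171.0], [7.8, -84.2, 174.0]]
side bar 125 [[-3.0, 61.9, 163.8], [0.8, 103.5, 170.6], [7.9, 149.8, 174.1]]
```

drive_tool([
  [[0,0.03,0],[0,0,0]],
  [[0,0.03,0],[0,0,0]],
  [[0,0,0],[0,0,0]],
])

```text
time_s: 33.23
eef_pos: [537.4, -35.2, 224.2]
orientation: [-0.002, 0.738, -0.675, 0.001]
contact_force: [2.0, 0.1, -1.6]
opening: 0.5
grip_force: 0.7
```

drive_tool([
  [[0,0.03,0],[0,0,0]],
  [[0,0,0],[0,0,0]],
  [[0,0,0],[0,0,0]],
])

```text
time_s: 33.48
eef_pos: [535.0, -35.4, 224.2]
orientation: [-0.002, 0.738, -0.675, 0.001]
contact_force: [1.6, -0.0, 0.0]
opening: 0.0
grip_force: 0.4
```

drive_tool([
  [[0,0.03,0],[0,0,0]],
  [[0,0,0],[0,0,0]],
  [[0,0,0],[0,0,0]],
])

```text
time_s: 33.73
eef_pos: [533.6, -35.6, 224.5]
orientation: [-0.002, 0.738, -0.675, 0.002]
contact_force: [5.0, 0.9, -2.4]
opening: 0.1
grip_force: 2.1
```

drive_tool([
  [[0,0.03,0],[0,0,0]],
  [[0,0,0],[0,0,0]],
  [[0,0,0],[0,0,0]],
])

```text
time_s: 33.98
eef_pos: [533.0, -35.8, 225.0]
orientation: [-0.004, 0.738, -0.675, 0.003]
contact_force: [12.0, 1.7, -4.3]
opening: 0.3
grip_force: 4.8
```

drive_tool([
  [[0,0.03,0],[0,0,0]],
  [[0,0,0],[0,0,0]],
  [[0,0,0],[0,0,0]],
])

```text
time_s: 34.23
eef_pos: [532.3, -36.0, 225.6]
orientation: [-0.005, 0.738, -0.675, 0.004]
contact_force: [18.7, 3.1, -6.3]
opening: -0.2
grip_force: 7.4
```

```bash
python3 - <<'E'
from h import *
s=bot.sense();print(tocar(np.array(s["eef_pos"])),s["contact_force"])
for n in ("scene","side"):
    im,d,K,T=shot(n)
    d0=np.load("/tmp/%s0.npz"%n)
    for dd,t in((d,"now"),(d0["d"],"start")):
        P=tocar(cloud(dd,K,T))
        m=(P[...,2]>158)&(P[...,2]<200)&(abs(P[...,0])<60)&(P[...,1]>60)&(P[...,1]<160); q=P[m]; print(n,t,len(q),np.percentile(q,[10,50,90],0).round(1).tolist())
E
```

```text
[ 19.52420116 -59.89043655 225.57895831] [18.74916284  3.12259898 -6.33288144]
scene now 242 [[-3.4, 71.9, 162.6], [4.5, 108.3, 167.5], [9.4, 150.8, 170.6]]
scene start 241 [[-2.6, 72.5, 162.5], [5.2, 110.6, 167.9], [9.9, 152.0, 170.9]]
side now 113 [[-11.4, 71.6, 161.2], [-6.9, 108.1, 167.3], [1.0, 150.8, 169.9]]
side start 104 [[-9.6, 70.8, 162.6], [-5.5, 107.0, 167.2], [2.0, 149.9, 170.5]]
```

drive_tool([
  [[0,-0.08,0],[0,0,0]],
  [[0,-0.12,0],[0,0,0]],
  [[0,0,-0.3],[0,0,0]],
  [[0,0,-0.3],[0,0,0]],
  [[0,0,0],[0,0,0]],
])

```text
time_s: 34.75
eef_pos: [545.1, -35.0, 276.0]
orientation: [-0.003, 0.738, -0.675, 0.003]
contact_force: [0.3, -0.5, 0.3]
opening: -0.1
grip_force: 0.0
```

```bash
python3 - <<'E'
from h import *
a=plan([425.6,396.3,258],Rt(YAW+np.pi))
E
```

```text
[[[-0.459,0.084,0.018],[-0.0001,-0.0,0.0]],[[-0.459,0.084,0.018],[-0.0001,-0.0,0.0]],[[-0.459,0.084,0.018],[-0.0001,-0.0,0.0]],[[-0.459,0.084,0.018],[-0.0001,-0.0,0.0]],[[-0.459,0.084,0.018],[-0.0001,-0.0,0.0]]]
[[[-0.459,0.084,0.018],[-0.0001,-0.0,0.0]],[[-0.459,0.084,0.018],[-0.0001,-0.0,0.0]],[[-0.459,0.084,0.018],[-0.0001,-0.0,0.0]],[[-0.458,0.084,0.018],[-0.0001,-0.0,0.0]],[[-0.458,0.084,0.019],[-0.0001,-0.0,0.0]]]
[[[-0.458,0.084,0.019],[-0.0001,-0.0,0.0]],[[-0.458,0.084,0.019],[-0.0001,-0.0,0.0]]]
```

drive_tool([
  [[-0.459,0.084,0.018],[0,0,0]],
  [[-0.459,0.084,0.018],[0,0,0]],
  [[-0.459,0.084,0.018],[0,0,0]],
  [[-0.459,0.084,0.018],[0,0,0]],
  [[-0.459,0.084,0.018],[0,0,0]],
], hand=0)

```text
time_s: 35.17
eef_pos: [492.8, 146.4, 264.9]
orientation: [-0.001, 0.738, -0.675, 0.001]
contact_force: [1.4, 0.1, -0.1]
opening: 42.7
grip_force: 0.0
```

drive_tool([
  [[-0.459,0.084,0.018],[0,0,0]],
  [[-0.459,0.084,0.018],[0,0,0]],
  [[-0.459,0.084,0.018],[0,0,0]],
  [[-0.459,0.084,0.018],[0,0,0]],
  [[-0.459,0.084,0.018],[0,0,0]],
])

```text
time_s: 35.58
eef_pos: [443.0, 326.5, 257.7]
orientation: [-0.001, 0.738, -0.675, 0.001]
contact_force: [1.1, -0.3, -0.5]
opening: 42.7
grip_force: 0.0
```

drive_tool([
  [[-0.459,0.084,0.018],[0,0,0]],
  [[-0.459,0.084,0.018],[0,0,0]],
  [[0,0,0],[0,0,0]],
  [[0,0,0],[0,0,0]],
  [[0,0,0],[0,0,0]],
])

```text
time_s: 36.0
eef_pos: [424.0, 396.6, 254.7]
orientation: [-0.001, 0.738, -0.675, 0.001]
contact_force: [0.2, -0.2, -0.1]
opening: 42.9
grip_force: 0.0
```

```bash
python3 - <<'E'
from h import *
s=bot.sense();print(s["eef_pos"],s["opening"],s["joints"].round(2))
im,d,K,T=shot("wrist");P=cloud(d,K,T)
m=(P[...,2]>95.5)&(P[...,2]<101)&(abs(P[...,0]-426)<18)&(abs(P[...,1]-396)<18); m=cv2.morphologyEx(m.astype(np.uint8),cv2.MORPH_OPEN,np.ones((3,3)))>0
print("pin top",m.sum(),np.nanmean(P[m],0) if m.any() else 0, cv2.minEnclosingCircle(P[m][:,:2].astype(np.float32)) if m.any() else 0)
plan([425.6,396.3,200],Rt(YAW+np.pi))
for n in ("scene",):
    im,d,K,T=shot(n);P=tocar(cloud(d,K,T)); hsv=cv2.cvtColor(im,cv2.COLOR_RGB2HSV)
    for yy in (-143,21,169):
        m=(hsv[...,1]>110)&(abs(hsv[...,0].astype(int)-110)<15)&(abs(P[...,0])<40)&(abs(P[...,1]-yy)<60)&(P[...,2]>25); print(m.sum(),np.nanpercentile(P[m],[50,97],0).round().tolist())
E
```

```text
[423.9816266  396.5503159  254.74604181] 42.860295119578424 [ 0.63  0.42 -0.09  1.06 -0.   -1.03]
pin top 596 [425.37564854 394.90602878  97.75771363] ((425.1542663574219, 395.3404235839844), 9.913970947265625)
[[[-0.001,-0.007,0.343],[-0.0002,0.0,0.0]],[[-0.001,-0.007,0.343],[-0.0002,0.0,0.0]]]
89 [[11.0, -137.0, 143.0], [19.0, -124.0, 159.0]]
101 [[10.0, 27.0, 144.0], [17.0, 38.0, 149.0]]
131 [[13.0, 174.0, 145.0], [21.0, 187.0, 149.0]]
```

drive_tool([
  [[0.003,-0.015,0.3],[0,0,0]],
  [[0,0,0.3],[0,0,0]],
  [[0,0,0.3],[0,0,0]],
  [[0,0,0.3],[0,0,0]],
  [[0,0,0.19],[0,0,0]],
])

```text
time_s: 36.52
eef_pos: [425.8, 395.1, 141.9]
orientation: [-0.001, 0.737, -0.676, 0.001]
contact_force: [0.0, -0.3, 1.2]
opening: 42.5
grip_force: 0.0
```

drive_tool([
  [[0,0,0],[0,0,0]],
  [[0,0,0],[0,0,0]],
  [[0,0,0],[0,0,0]],
])

```text
time_s: 36.77
eef_pos: [426.9, 396.8, 145.2]
orientation: [-0.002, 0.738, -0.675, 0.001]
contact_force: [1.5, 0.7, 1.2]
opening: 42.6
grip_force: 0.0
```

drive_tool([
  [[0,0,0],[0,0,0]],
  [[0,0,0],[0,0,0]],
  [[0,0,0],[0,0,0]],
  [[0,0,0],[0,0,0]],
  [[0,0,0],[0,0,0]],
], hand=-1, newtons=50)

```text
time_s: 37.18
eef_pos: [426.6, 397.4, 145.4]
orientation: [-0.003, 0.738, -0.675, 0.001]
contact_force: [-0.3, -1.3, 7.4]
opening: 18.0
grip_force: 48.6
```

drive_tool([
  [[0,0,0],[0,0,0]],
  [[0,0,0],[0,0,0]],
  [[0,0,0],[0,0,0]],
])

```text
time_s: 37.43
eef_pos: [426.6, 397.4, 145.5]
orientation: [-0.003, 0.738, -0.675, 0.001]
contact_force: [-0.3, -0.5, 6.8]
opening: 18.3
grip_force: 48.6
```

drive_tool([
  [[0,0,-0.15],[0,0,0]],
  [[0,0,-0.3],[0,0,0]],
  [[0,0,-0.4],[0,0,0]],
  [[0,0,-0.4],[0,0,0]],
  [[0,0,-0.38],[0,0,0]],
])

```text
time_s: 37.85
eef_pos: [425.4, 396.9, 276.7]
orientation: [-0.002, 0.738, -0.675, 0.001]
contact_force: [0.9, 1.2, 0.1]
opening: 18.0
grip_force: 49.5
```

drive_tool([
  [[0,0,0],[0,0,0]],
  [[0,0,0],[0,0,0]],
  [[0,0,0],[0,0,0]],
])

```text
time_s: 38.1
eef_pos: [425.3, 396.8, 274.2]
orientation: [-0.002, 0.738, -0.675, 0.001]
contact_force: [0.1, -0.5, -1.7]
opening: 18.2
grip_force: 49.5
```

```bash
python3 - <<'E'
from h import *
s=bot.sense();print(s["eef_pos"],s["opening"])
plan([561,282.9,275],Rt(YAW+np.pi),vmax=33)
E
```

```text
[425.27011907 396.75167952 274.16376604] 18.20243749153489
[[[0.261,-0.261,-0.001],[-0.0001,0.0,0.0]],[[0.261,-0.261,-0.001],[-0.0001,0.0,0.0]],[[0.261,-0.261,-0.001],[-0.0001,0.0,0.0]],[[0.261,-0.261,-0.001],[-0.0001,0.0,0.0]],[[0.261,-0.261,-0.002],[-0.0001,0.0,0.0]]]
[[[0.261,-0.261,-0.002],[-0.0001,0.0,0.0]]]
```

drive_tool([
  [[0.261,-0.261,0],[0,0,0]],
  [[0.261,-0.261,0],[0,0,0]],
  [[0.261,-0.261,0],[0,0,0]],
  [[0.261,-0.261,0],[0,0,0]],
  [[0.261,-0.261,0],[0,0,0]],
])

```text
time_s: 38.52
eef_pos: [539.0, 300.9, 272.9]
orientation: [-0.0, 0.738, -0.675, 0.0]
contact_force: [1.4, -0.3, -0.8]
opening: 18.2
grip_force: 49.5
```

drive_tool([
  [[0.261,-0.261,0],[0,0,0]],
  [[0,0,0],[0,0,0]],
  [[0,0,0],[0,0,0]],
  [[0,0,0],[0,0,0]],
  [[0,0,0],[0,0,0]],
])

```text
time_s: 38.93
eef_pos: [560.3, 283.8, 273.9]
orientation: [-0.001, 0.738, -0.675, 0.0]
contact_force: [-0.4, 0.2, -0.4]
opening: 18.5
grip_force: 49.5
```

```bash
python3 - <<'E'
from h import *
s=bot.sense();print(s["eef_pos"],s["opening"])
r=rot(s["orientation"]);print(r.as_matrix().round(4).tolist())
im,d,K,T=shot("wrist")
sd,dd,K2,T2=shot("side");sc,d3,K3,T3=shot("scene")
ims=[cv2.resize(im[150:400,150:400],(265,300))]
for i,k,t in((sc,K3,T3),(sd,K2,T2)):
    u,v=proj([560.5,283,135],k,t).astype(int); ims.append(cv2.resize(i[v-30:v+30,max(u-26,0):u+27],(265,300),interpolation=cv2.INTER_CUBIC))
save("chk10",np.hstack(ims))
p=proj([560.3,282.4,121],K,T); print(p,((p-[150,150])*[265/250,300/250]).round())
plan([561,282.9,257],Rt(YAW+np.pi))
E
```

```text
[560.34902101 283.80419213 273.89619266] 18.478425165371092
[[0.09, -0.9959, 0.0018], [-0.9959, -0.09, 0.001], [-0.0008, -0.0019, -1.0]]
[275.74377709 211.13308691] [133.  73.]
[[[0.014,-0.002,0.22],[-0.0005,0.0002,0.0004]]]
```

View pics/chk10.png

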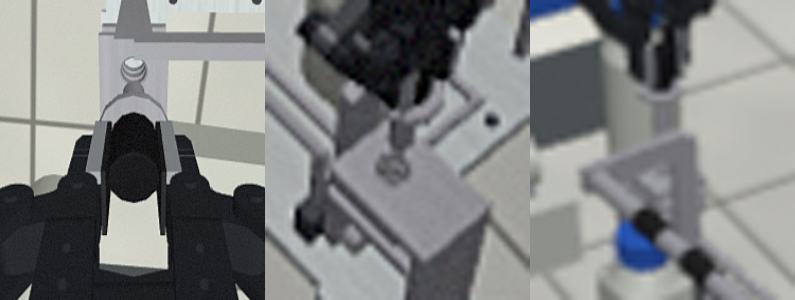

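drive_tool([
  [[0.013,-0.007,0],[0,0,0]],
  [[0,0,0.15],[0,0,0]],
  [[0,0,0.15],[0,0,0]],
  [[0,0,0],[0,0,0]],
  [[0,0,0],[0,0,0]],
])

```text
time_s: 39.5
eef_pos: [561.7, 282.4, 250.4]
orientation: [-0.001, 0.738, -0.675, 0.001]
contact_force: [0.2, 0.2, -0.8]
opening: 18.2
grip_force: 49.5
```

drive_tool([
  [[0,0,0.08],[0,0,0]],
  [[0,0,0.08],[0,0,0]],
  [[0,0,0],[0,0,0]],
])

```text
time_s: 39.75
eef_pos: [561.8, 282.2, 236.8]
orientation: [-0.001, 0.738, -0.675, 0.001]
contact_force: [-0.3, -0.9, -1.2]
opening: 18.3
grip_force: 49.6
```

drive_tool([
  [[0,0,0.07],[0,0,0]],
  [[0,0,0.07],[0,0,0]],
  [[0,0,0],[0,0,0]],
])

```text
time_s: 40.0
eef_pos: [561.8, 282.1, 225.3]
orientation: [-0.001, 0.738, -0.675, 0.0]
contact_force: [-0.3, -0.3, -0.8]
opening: 18.2
grip_force: 49.6
```

drive_tool([
  [[0,0,0.07],[0,0,0]],
  [[0,0,0.07],[0,0,0]],
  [[0,0,0.05],[0,0,0]],
  [[0,0,0],[0,0,0]],
])

```text
time_s: 40.33
eef_pos: [561.9, 282.2, 210.3]
orientation: [-0.001, 0.738, -0.675, 0.0]
contact_force: [-1.1, 0.2, -1.7]
opening: 18.4
grip_force: 49.6
```

drive_tool([
  [[0,0,0.03],[0,0,0]],
  [[0,0,0.03],[0,0,0]],
  [[0,0,0],[0,0,0]],
])

```text
time_s: 40.58
eef_pos: [562.4, 282.4, 206.6]
orientation: [-0.002, 0.738, -0.675, 0.001]
contact_force: [0.4, 0.8, -0.9]
opening: 18.4
grip_force: 49.6
```

drive_tool([
  [[0,0,0.015],[0,0,0]],
  [[0,0,0],[0,0,0]],
  [[0,0,0],[0,0,0]],
])

```text
time_s: 40.83
eef_pos: [562.4, 282.4, 206.5]
orientation: [-0.002, 0.738, -0.675, 0.001]
contact_force: [-2.1, -1.9, 7.3]
opening: 18.1
grip_force: 50.6
```

drive_tool([
  [[0,0,0],[0,0,0]],
  [[0,0,0],[0,0,0]],
  [[0,0,0],[0,0,0]],
  [[0,0,0],[0,0,0]],
  [[0,0,0],[0,0,0]],
], hand=0.2)

```text
time_s: 41.25
eef_pos: [562.3, 282.4, 205.3]
orientation: [-0.002, 0.738, -0.675, 0.001]
contact_force: [-0.0, -0.3, 0.2]
opening: 51.1
grip_force: 0.0
```

drive_tool([
  [[0,0,-0.1],[0,0,0]],
  [[0,0,-0.3],[0,0,0]],
  [[0,0,-0.4],[0,0,0]],
  [[0,0,-0.4],[0,0,0]],
  [[0,0.3,-0.1],[0,0,0]],
])

```text
time_s: 41.67
eef_pos: [542.4, 280.7, 315.0]
orientation: [-0.006, 0.737, -0.675, 0.003]
contact_force: [-0.8, -0.7, 0.6]
opening: 51.2
grip_force: 0.0
```

drive_tool([
  [[0,0.5,0],[0,0,0]],
  [[0,0.5,0],[0,0,0]],
  [[0,0.5,0],[0,0,0]],
  [[0,0,0],[0,0,0]],
  [[0,0,0],[0,0,0]],
])

```text
time_s: 42.08
eef_pos: [416.8, 269.3, 309.9]
orientation: [-0.002, 0.738, -0.674, 0.001]
contact_force: [1.1, 1.0, 0.9]
opening: 51.1
grip_force: 0.0
```

```bash
python3 look.py z; python3 - <<'E'
from h import *
s=bot.sense();print(s["contact_force"])
for n in ("scene","side"):
    d_=np.load("/tmp/%s_z.npz"%n); d0=np.load("/tmp/%s0.npz"%n)
    for z,t in ((d_,"now"),(d0,"start")):
        P=cloud(z["d"],d_["K"],d_["T"]); m=(P[...,2]>128)&(P[...,2]<166)&(abs(P[...,0]-560)<20)&(abs(P[...,1]-283)<22)&(z["im"].mean(2)<75); q=P[m]
        print(n,t,"pin",len(q),np.nanpercentile(q,[10,50,97],0).round(1).tolist() if len(q) else 0)
        C=tocar(P); m=(C[...,2]>158)&(C[...,2]<200)&(abs(C[...,0])<60)&(C[...,1]>-100)&(C[...,1]<100);print("bar x",np.median(C[m][:,0]))
a=np.load("/tmp/scene_z.npz")["im"];b=np.load("/tmp/side_z.npz")["im"]
save("fin",np.hstack([cv2.resize(a[130:340,190:400],(400,400)),cv2.resize(b[110:330,190:410],(400,400))]))
E
```

```text
[416.83067479 269.30194512 309.9271904 ] [ 0.43  0.23 -0.22  1.12 -0.   -1.23]
scene cap 90 top mean [  10.1 -141.1  147.8] z97 152.7
scene cap 98 top mean [  8.7  22.1 146.3] z97 148.7
scene cap 129 top mean [ 11.1 170.8 146.7] z97 149.3
side cap 62 top mean [-10.6 147.5 160.8] z97 162.1
side cap 82 top mean [-11.4  16.3 147.4] z97 157.1
side cap 96 top mean [ -11.1 -157.   161.1] z97 164.3
[0.06920752 0.6461077  0.22321435]
scene now pin 102 [[559.5, 274.8, 133.4], [566.8, 283.9, 154.9], [572.9, 291.3, 160.4]]
bar x 4.173305354492324
scene start pin 98 [[557.4, 276.7, 134.8], [565.2, 285.7, 155.1], [570.7, 291.6, 160.5]]
bar x 4.772448499222882
side now pin 6 [[555.7, 278.4, 144.0], [558.1, 284.8, 157.0], [567.9, 286.1, 160.0]]
bar x -5.915132294416857
side start pin 8 [[551.5, 271.9, 133.7], [556.6, 282.1, 158.5], [566.5, 287.7, 160.6]]
bar x -5.187370950465558
```

View pics/fin.png

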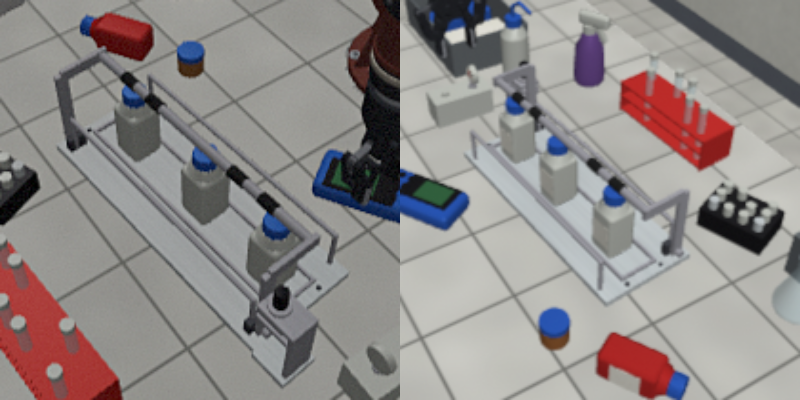

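The pictures show three bottles upright under the shut bail. The pin is home, about 1 mm from its starting position and at the same height, and the bar is back where it started. Handing in.

```bash
python3 -c "
from rig import bot
print(bot.finish_job())"
```

```text
the job is handed in; nothing more can be done
None
```

The job is handed in, with no verdict returned: by the last camera check all three sample bottles stand upright in the lane, the bail is fully shut over the caps, and the pin is home with its head on the fork; one bail push briefly hit about 76 N (limit 120 N).

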